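Charge the hand grease gun and snap it onto the press's tilted nipple

TASK

Charge the hand grease gun while it stands on the filling block, by pressing the block's red treadle down to its stop for a moment, then take the gun by its orange grip and push its mouth squarely onto the tilted grease nipple on the foot of the bearing press until it snaps over and sits fully home on the nipple's collar. Finish like that: still gripping the gun and keeping it pushed home against the nipple's valve spring. Leave the other parts lying on the bench where they are.

Things in the scene. Friction and masses are not known exactly. Their poses are not given: they have to be found in the camera images.
- filler: Filling block, fixed to the bench: grey base plate 240 x 120 x 12 mm. Origin on the bench under the middle of the plate, z up; the red treadle is on its -x side, the round aluminium dock (72 mm across, flat top 50 mm above the bench, centre at x = +75 mm) on its +x side.
- treadle (a joint): Hinge of the red treadle in rad: 0 = up (sprung), 0.28 = down on its stop, plate level. The hinge line runs along the block's y at x = +15 mm, 40 mm above the bench; the plate is 118 x 70 x 6 mm and runs from there to the block's -x. Needs about 3.5 N at the pad to start and 10 N at the stop; springs back when released.
- treadle_pad (a point): Middle of the black rubber pad on top of the treadle, the place to press, 85 mm from the hinge line; moves with the treadle. About 70 mm above the bench when up, 46 mm when down on the stop.
- dock (a point): Centre of the dock's flat top, 50 mm above the bench, where the gun's mouth stands; a brass peg 14 mm across rises 16 mm from it into the gun's mouth.
- gun: Push-type hand grease gun, loose, 0.2 to 0.45 kg, round, 92 mm tall, mouth down on the dock. Origin in the middle of its mouth, z along its axis up to the grip. From the mouth: steel nose 34 mm across to 45 mm, dark flange 52 mm across from 45 to 50 mm (fingertips can push on it), orange grip 32 mm across to 92 mm. Mouth: lip 5 mm deep, 18 mm bore, then a 27 mm chamber to a ceiling at 24 mm.
- press: Cast bearing press bolted to the bench. Origin on the bench directly below the nipple's seat, z up; x points from the nipple to the press's column. Foot 30 mm high, 180 mm wide, from x = -50 to +350 mm; column and head (425 mm high, ram 490 mm) at x = 125 to 335 mm; the lever is at the back.
- nipple: Tilted brass snap nipple on the press's foot, axis leaning 30 degrees from vertical towards the press's -x (away from the column). Origin in the middle of the flat top of its steel collar (30 mm across), the seat for the gun's mouth, 75 mm above the bench; z points outwards along the axis. Shank 16 mm across up to 15 mm, nose tapering to 10 mm across at 22 mm.
- snap_balls (a point): Point on the nipple's axis 10 mm above its seat, amid four sprung steel balls round the shank that stand out to 22 mm across. The gun's lip pushes them in (about 11 N) and they snap out behind it when its mouth is within 5 mm of the seat.
- valve (a joint): Sprung valve pin in the nipple's middle, 6 mm across, travel in m: 0 = out, its tip 30 mm above the seat; pressed about 0.006 by the gun's chamber ceiling when the gun is fully home. Its spring pushes back with 5 N at 0 and 15 N at 0.006, enough to push the gun back off its seat when it is let go.
- flange_bearing: Chrome flange bearing, 80 mm across, 30 mm high, loose bystander. Origin under its centre.
- thrust_washer: Bronze thrust washer, 64 mm across, 36 mm hole, 6 mm thick, loose bystander, lying flat. Origin under its centre.
- mandrel: Green anodised mandrel standing on its 48 mm foot, 90 mm tall, loose bystander. Origin under its foot.
- wheel_hub: Steel wheel hub, 96 mm flange, 45 mm high, loose bystander. Origin under its centre.
- ring_gauge: Plain steel ring gauge, 60 mm across, 32 mm hole, 22 mm high, loose bystander. Origin under its centre.

How it is judged:
By the outcome, as a careful person would: the job done as asked, in the order asked, and still so for the second after the job is handed in, while the arm keeps its last pose, push and grip.
It also fails if it takes over 48 s, if anything falls off the work surface, if the arm or the gripper's body presses on something with over 40 N, if the wrist force passes 120 N, or if a joint passes its speed limit or range.

ROBOT

A 6-joint arm with a two-finger parallel gripper is mounted at the origin on the work surface. World frame = base frame: x ahead of the robot, y to its left, z up, the work surface at z = 0. Lengths are in m, angles in degrees, forces in N, time in s.
With the tool pointing down it reaches from about 0.35 to 0.875 m from the base axis. Payload 4.2 kg.
Tool frame: the origin (TCP) lies at the very end of the fingers, on their centre line; the grasp point (between the pads) lies 19 mm behind it; z points along the fingers, y is the direction in which the jaws open and shut (so a half turn about z gives the same grasp; the last joint's range is limited). The gripper opens to 87 mm and grips with 3 to 60 N. Pads are 19 mm wide; open, the fingers measure 117 mm over their backs; the gripper's body (75 mm by 190 mm) begins 51 mm behind the grasp point.
Start: joints at [-60.986, 22.042, 0.453, 0, -68.411, -14.817], TCP at [0.153, -0.606, 0.188] pointing down, gripper open.
Joint ranges: [-179.83, 179.83], [-69.29, 118.12], [-61.27, 80.66], [-181.25, 117.63], [-171.15, -9.14], [-177.46, 177.46]. Speed limits (degrees/s): [159.86, 159.86, 180, 180, 180, 180].

INTERFACE

Orientations are given as a 3x3 rotation matrix whose columns are the frame's x, y, z axes.
In Python, from station import r, imaging gives the robot as it stands. The module is installed in compiled form; this text tells all that it offers.
- The arm moves only by the tool move_arm, never from a script. Its argument "motion" is one flat list of numbers, 7 for each row, row after row: the shift along the tool's x, y, z in units of 40 mm (1.0 is 40 mm), then the turn, a rotation vector about the tool's x, y, z in units of 5 degrees (1.0 is 5 degrees), then the gripper's target within -1 to 1 (shut at 1, half-way at 0, fully open at -1). In form: [dx, dy, dz, wx, wy, wz, gripper, dx, dy, dz, wx, wy, wz, gripper, ...]. A call has 1 to 20 rows; each row is the pose to reach, as a shift and turn from the pose measured when the call began, along the tool's axes at that moment; what a row does not reach only later rows make up. A row lasts 1/12 s, in which the tool goes at most 41.7 mm and 7.16 degrees, less where a joint would pass 70% of its speed; a pose out of reach is approached as far as the arm can. A call with a gripper value outside its range is refused whole. The fingers move at their own pace and stop on an object; the grip force is fixed at half the most. Time passes only in rows, so rows that repeat a pose let the fingers close. It gives the time, the measured TCP pose, the force and the opening at its end, in the units of the state.
- r.sense(): the state, without advancing time (a new reading comes with each control period).
- imaging.capture(name): name is "scene" or "side" or "wrist"; returns the picture (480x640x3 uint8, blue, green, red); there is no depth.
- imaging.camera_params(name): a dict with "intrinsics" (3x3 intrinsics, pixels), "world_from_camera" (4x4, takes a point from camera to world coordinates). Camera axes: x right, y down, z forward; pixel columns grow to the right and rows downward; lengths in m; the calibration is good to about 2 mm. A picture is of the moment at which its call begins: read the wrist's pose just before it. camera_params takes no time and is no camera call; for the wrist camera it gives the pose at the moment of the call.
- r.finish_job(): hands the job in, once; it reports no verdict.
The state is a dict: "time_s": time; "joints": joint angles; "joint_velocities": joint speeds; "effort": joint torques, N m; "tcp_pos": TCP position; "ee_rot": TCP orientation; "wrist_force": force on the tool from outside, world axes, zero at the start; "moment": the same for the moment, N m; "gripper_width": opening from 0.0 (shut) to 1.0 (fully open).
Only numpy, scipy, OpenCV 4.12 (cv2) and the standard library are available. Lean on these libraries where they do the work, as an engineer would, in place of code of your own. Each camera call takes 0.05 s, during which the arm holds its last target.

## Working session

There is one attempt and no reset: what is moved stays moved. The work goes in short steps, Python scripts to look and compute and a tool call to move; the robot and the scene stay as the last step left them, time stands still between calls to the robot, and variables do not carry over. Pictures are saved under pics/ and viewed, and the job is handed in when it is done.

Besides the shell and the picture viewer there is one more tool, called after "Call:" as name(argument=value, ...) on one line, values as JSON. move_arm: Moves the arm, as the interface text tells. Its arguments: {"type":"object","properties":{"motion":{"type":"array","items":{"type":"number"}}},"required":["motion"]}

```bash
mkdir -p pics
python3 - <<'E'
from station import r, imaging
import cv2
for n in ["scene","side","wrist"]:
    p=imaging.camera_params(n); print(n,p["intrinsics"].tolist() if hasattr(p["intrinsics"],'tolist') else p["intrinsics"]); print(p["world_from_camera"])
    cv2.imwrite(f"pics/{n}0.png",imaging.capture(n))
print(r.sense())
E
```

```text
scene [[535.2222626593349, 0.0, 312.35811238793207], [0.0, 535.2222626593349, 244.7636786951909], [0.0, 0.0, 1.0]]
[[ 0.21552102  0.66657331 -0.71360403  1.42679657]
 [ 0.97645621 -0.15396875  0.15108572 -0.07660802]
 [-0.00916302 -0.72936524 -0.68406315  0.95451626]
 [ 0.          0.          0.          1.        ]]
side [[526.5263132953315, 0.0, 320.85382449938396], [0.0, 526.5263132953315, 228.3137051929433], [0.0, 0.0, 1.0]]
[[-0.96728235 -0.20361766  0.15134299  0.33989627]
 [-0.25327692  0.74049496 -0.62250945  0.89884165]
 [ 0.0146852  -0.64047409 -0.76783936  1.01988053]
 [ 0.          0.          0.          1.        ]]
wrist [[426.3687316984773, 0.0, 313.2845469975302], [0.0, 426.3687316984773, 240.54180097320668], [0.0, 0.0, 1.0]]
[[-0.24431924  0.92392587  0.29439616  0.07069495]
 [ 0.96968902  0.2317328   0.0774798  -0.6260167 ]
 [ 0.00336434  0.30440253 -0.95253755  0.38255424]
 [ 0.          0.          0.          1.        ]]
{'time_s': 0.15, 'joints': array([-6.09843828e+01,  2.20817885e+01,  3.97524838e-01, -1.96558996e-02,
       -6.84101180e+01, -1.48174035e+01]), 'joint_velocities': array([ 0.0929625 , -0.20013983,  0.24097188,  0.12520968,  0.05543264,
        0.06853716]), 'effort': array([ 3.49893680e-04, -3.91053808e+01,  1.87586635e+01,  4.22240764e+00,
        1.23463338e-02, -1.41512023e-04]), 'tcp_pos': array([ 0.15319099, -0.60541411,  0.18739955]), 'ee_rot': array([[-9.69483987e-01, -2.45154092e-01, -5.20041146e-04],
       [-2.45154618e-01,  9.69482681e-01,  1.59522576e-03],
       [ 1.13094761e-04,  1.67403632e-03, -9.99998592e-01]]), 'wrist_force': array([ 0.20390071, -0.25610804, -0.11063049]), 'moment': array([ 0.0287148 , -0.02086084, -0.01894208]), 'gripper_width': 1.002359307774285}
```

View pics/scene0.png

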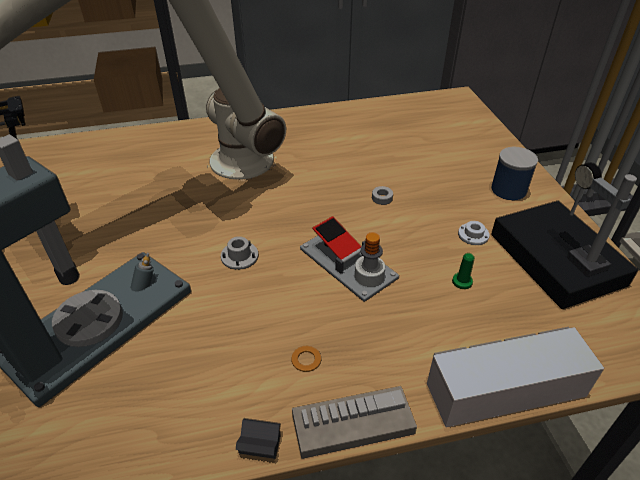

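View pics/side0.png

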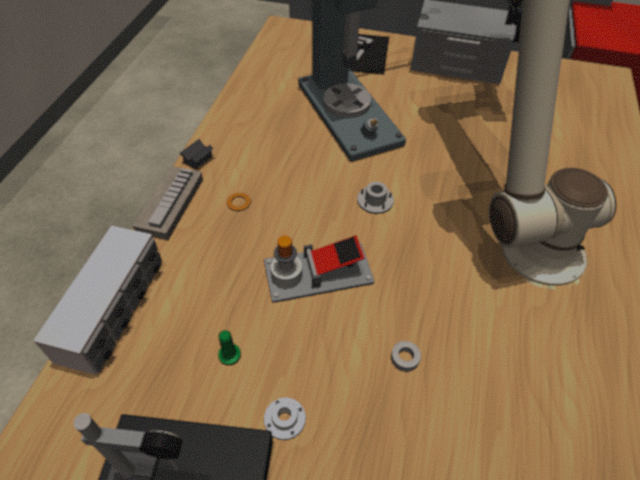

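View pics/wrist0.png

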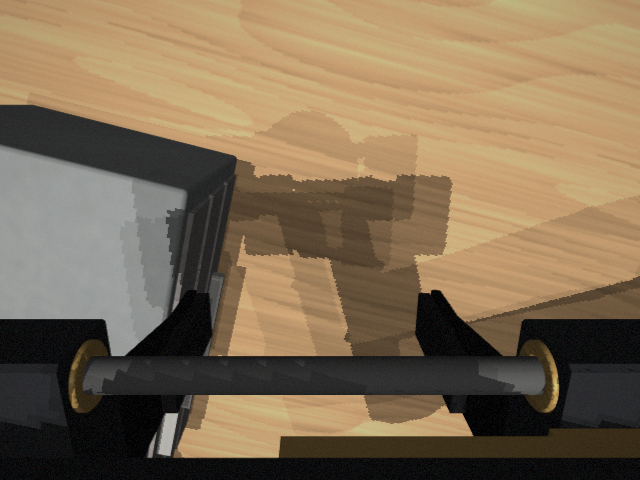

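The scene view shows the filler at about (350,255), the gun's orange grip at (372,243) and the nipple at (146,265). In the side view the gun is at (285,245) and the nipple at (371,127). I'll zoom in and measure.

```bash
cat > h.py <<'E'
import numpy as np, cv2
from station import r, imaging
P={n:imaging.camera_params(n) for n in ["scene","side"]}
def ray(p,uv):
    K=np.array(p["intrinsics"]);T=np.array(p["world_from_camera"])
    d=T[:3,:3]@np.linalg.inv(K)@np.array([uv[0],uv[1],1.]); return T[:3,3],d/np.linalg.norm(d)
def plane(p,uv,z):
    o,d=ray(p,uv); return o+d*(z-o[2])/d[2]
def tri(obs):
    A=np.zeros((3,3));b=np.zeros(3);L=[]
    for p,uv in obs:
        o,d=ray(p,uv);M=np.eye(3)-np.outer(d,d);A+=M;b+=M@o;L.append((o,M))
    x=np.linalg.solve(A,b); return x,[np.linalg.norm(M@(x-o)) for o,M in L]
def proj(p,X):
    T=np.linalg.inv(np.array(p["world_from_camera"]));c=T[:3,:3]@X+T[:3,3];u=np.array(p["intrinsics"])@c;return u[:2]/u[2]
E
python3 - <<'E'
import cv2
a=cv2.imread("pics/scene0.png");b=cv2.imread("pics/side0.png")
def crop(im,x,y,w,h,n,s=6): cv2.imwrite(n,cv2.resize(im[y:y+h,x:x+w],None,fx=s,fy=s,interpolation=cv2.INTER_CUBIC))
crop(a,295,205,110,95,"pics/c1.png");crop(b,260,225,120,80,"pics/c2.png")
crop(a,110,235,90,75,"pics/c3.png",8);crop(b,290,60,120,100,"pics/c4.png")
E
```

```text
(no output)
```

View pics/c1.png

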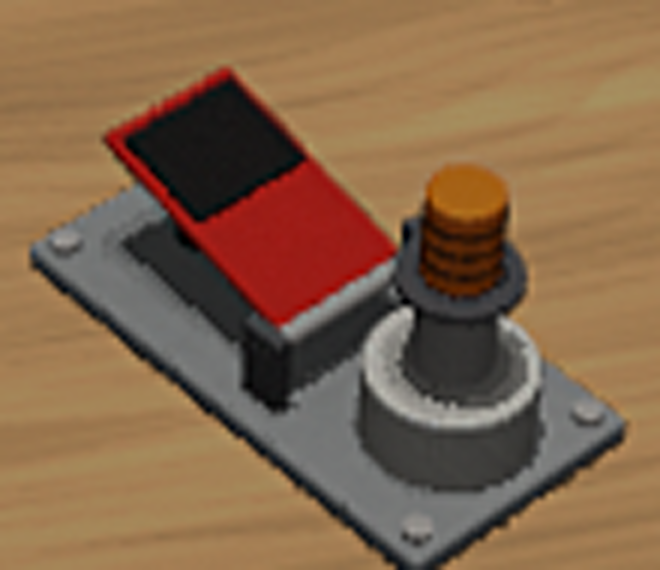

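View pics/c2.png

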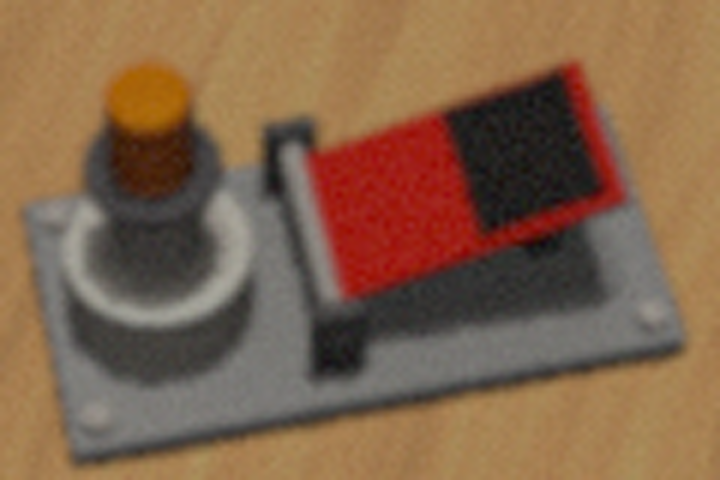

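View pics/c3.png

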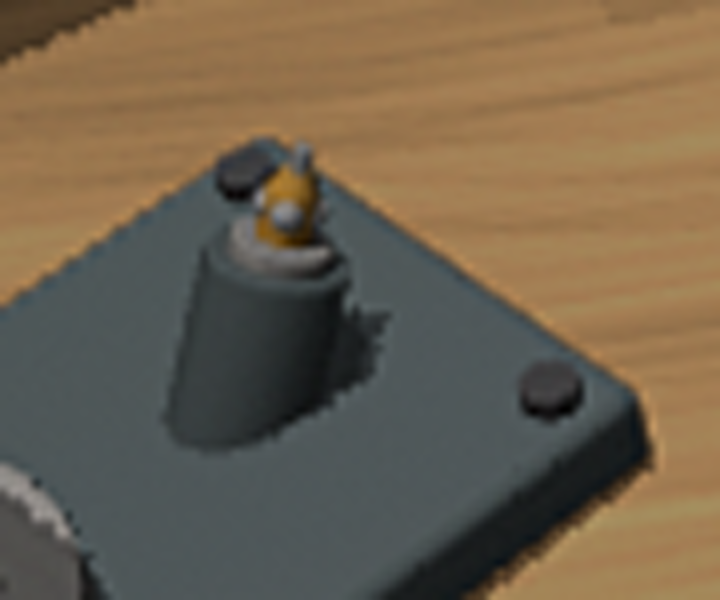

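View pics/c4.png

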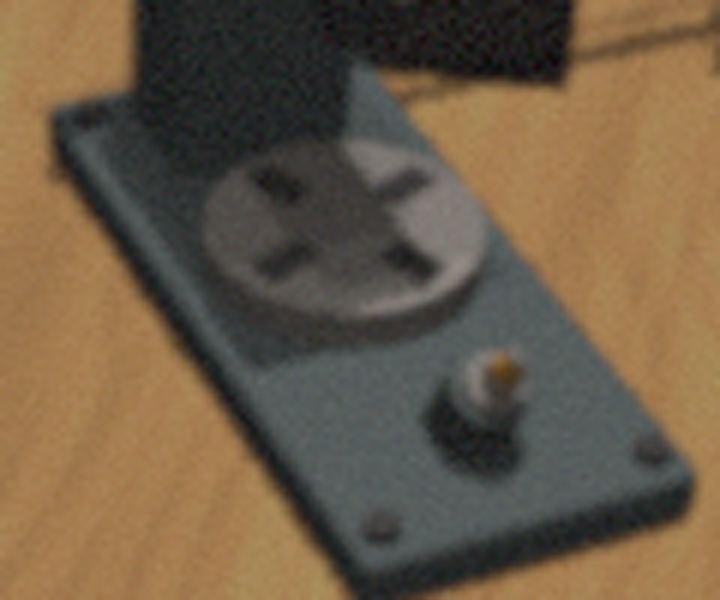

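Run:
```python
from h import *
np.set_printoptions(precision=4,suppress=True)
c=lambda x,y,ox,oy,s:((x+.5)/s-.5+ox,(y+.5)/s-.5+oy)
a=lambda x,y:c(x,y,295,205,6); b=lambda x,y:c(x,y,260,225,6); n=lambda x,y:c(x,y,110,235,8); m=lambda x,y:c(x,y,290,60,6)
S,D=P["scene"],P["side"]
print("scene base corners",[plane(S,a(*q),.012) for q in [(33,248),(412,558),(625,425)]])
print("side base corners",[plane(D,b(*q),.012) for q in [(25,207),(75,455),(685,343)]])
for nm,q1,q2,z in [("grip",(468,192),(149,97),.142),("pad",(215,150),(525,150),.07),("docktop",(452,363),(158,255),.05)]:
    print(nm,plane(S,a(*q1),z),plane(D,b(*q2),z),tri([(S,a(*q1)),(D,b(*q2))]))
for nm,q1,q2,z in [("corner",(632,395),(690,483),.03)]:
    print(nm,plane(S,n(*q1),z),plane(D,m(*q2),z),tri([(S,n(*q1)),(D,m(*q2))]))
print("corners scene",plane(S,n(265,143),.03)," side",plane(D,m(362,570),.03),plane(D,m(62,118),.03))
print("bolts scene",plane(S,n(245,172),.033),plane(S,n(550,390),.033),"side",plane(D,m(653,447),.033),plane(D,m(380,525),.033),plane(D,m(90,113),.033))
print("pin/nose",tri([(S,n(302,155)),(D,m(510,362))]))
print("collar", plane(S,n(288,245),.075),plane(D,m(490,390),.075))
```

```text
scene base corners [array([0.4407, 0.0999, 0.012 ]), array([0.6456, 0.2082, 0.012 ]), array([0.5966, 0.312 , 0.012 ])]
side base corners [array([0.6451, 0.2096, 0.012 ]), array([0.5905, 0.3135, 0.012 ]), array([0.3805, 0.2044, 0.012 ])]
grip [0.5834 0.2408 0.142 ] [0.5789 0.241  0.142 ] (array([0.5801, 0.2408, 0.1401]), [np.float64(0.0013241390392103943), np.float64(0.0013241390392104392)])
pad [0.4602 0.1745 0.07  ] [0.4536 0.1739 0.07  ] (array([0.4551, 0.174 , 0.0674]), [np.float64(0.0021425193753282085), np.float64(0.002142519375328132)])
docktop [0.5827 0.241  0.05  ] [0.5783 0.2437 0.05  ] (array([0.5793, 0.2419, 0.0467]), [np.float64(0.00041234082642512476), np.float64(0.0004123408264251823)])
corner [ 0.5283 -0.1848  0.03  ] [ 0.3875 -0.2846  0.03  ] (array([ 0.4251, -0.2289,  0.0048]), [np.float64(0.06714704644990478), np.float64(0.06714704644990487)])
corners scene [ 0.3943 -0.2914  0.03  ]  side [ 0.5247 -0.1829  0.03  ] [ 0.7571 -0.4872  0.03  ]
bolts scene [ 0.4096 -0.2966  0.033 ] [ 0.5238 -0.2078  0.033 ] side [ 0.4086 -0.3022  0.033 ] [ 0.5228 -0.2122  0.033 ] [ 0.7428 -0.4915  0.033 ]
pin/nose (array([ 0.4773, -0.2652,  0.0976]), [np.float64(1.0494140974399814e-05), np.float64(1.0494140974490323e-05)])
collar [ 0.4899 -0.2739  0.075 ] [ 0.4858 -0.2709  0.075 ]
```

Both views agree to within about 4 mm:
- **Gun:** axis at about (0.581, 0.241), with the filler yawed 28.4°.
- **Pad:** about (0.457, 0.174). The pad-to-dock distance is 0.141 m, against 0.142 expected.
- **Nipple:** seat at about (0.488, -0.274, 0.075), with the press yawed -52.5°. The pin tip fits.

Next I'll go to the treadle.

```bash
cat >> h.py <<'E'
from scipy.spatial.transform import Rotation as Ro
def down(yaw_y):  # tool pointing down, tool y at yaw
    t=np.radians(yaw_y); y=np.array([np.cos(t),np.sin(t),0]); z=np.array([0,0,-1.]); return np.c_[np.cross(y,z),y,z]
def nipR(yaw=-52.5):
    t=np.radians(yaw); px=np.array([np.cos(t),np.sin(t),0]); n=-.5*px+np.array([0,0,np.sqrt(3)/2])
    y=np.array([-np.sin(t),np.cos(t),0]); z=-n; return np.c_[np.cross(y,z),y,z],n
def row(p,R,s=None):
    s=s or r.sense(); R0=s["ee_rot"]
    return np.round(np.r_[R0.T@(np.array(p)-s["tcp_pos"])/.04, Ro.from_matrix(R0.T@R).as_rotvec(degrees=True)/5],2).tolist()
E
python3 - <<'E'
from h import *
R=down(118.4)
print(row([.40,-.2,.25],down(111)),row([.457,.174,.12],R))
E
```

```text
[-8.47, 8.32, -1.55, 0.02, -0.0, -1.36] [-12.14, 17.03, 1.71, 0.02, 0.0, -2.84]
```

Call:
move_arm(motion=[-8.5, 8.3, -1.5, 0, 0, -1.4, 1, -8.5, 8.3, -1.5, 0, 0, -1.4, 1, -8.5, 8.3, -1.5, 0, 0, -1.4, 1, -8.5, 8.3, -1.5, 0, 0, -1.4, 1, -8.5, 8.3, -1.5, 0, 0, -1.4, 1, -8.5, 8.3, -1.5, 0, 0, -1.4, 1, -8.5, 8.3, -1.5, 0, 0, -1.4, 1, -8.5, 8.3, -1.5, 0, 0, -1.4, 1, -8.5, 8.3, -1.5, 0, 0, -1.4, 1, -8.5, 8.3, -1.5, 0, 0, -1.4, 1, -8.5, 8.3, -1.5, 0, 0, -1.4, 1, -8.5, 8.3, -1.5, 0, 0, -1.4, 1])

```text
time_s: 1.15
tcp_pos: [0.4031, -0.1973, 0.2486]
ee_rot: [[-0.931, -0.364, 0.001], [-0.364, 0.931, 0.002], [-0.002, 0.001, -1.0]]
wrist_force: [-0.5, -0.3, 0.4]
gripper_width: 0.17
```

Run:
```python
from h import *
s=r.sense();print(s["time_s"],s["tcp_pos"],s["joints"],s["gripper_width"],s["wrist_force"])
print(row([.457,.174,.12],down(118.4)))
```

```text
1.15 [ 0.40307197 -0.19731992  0.24863985] [ -5.31265429   2.01388072 -16.71645494  -0.115098   -71.20237927
 -63.27982323] 0.17003693593333605 [-0.46920959 -0.28454635  0.43604539]
[-4.63, 8.15, 3.23, 0.01, 0.02, -1.41]
```

Call:
move_arm(motion=[-4.6, 8.1, 3.2, 0, 0, -1.4, 1, -4.6, 8.1, 3.2, 0, 0, -1.4, 1, -4.6, 8.1, 3.2, 0, 0, -1.4, 1, -4.6, 8.1, 3.2, 0, 0, -1.4, 1, -4.6, 8.1, 3.2, 0, 0, -1.4, 1, -4.6, 8.1, 3.2, 0, 0, -1.4, 1, -4.6, 8.1, 3.2, 0, 0, -1.4, 1, -4.6, 8.1, 3.2, 0, 0, -1.4, 1, -4.6, 8.1, 3.2, 0, 0, -1.4, 1, -4.6, 8.1, 3.2, 0, 0, -1.4, 1, -4.6, 8.1, 3.2, 0, 0, -1.4, 1, -4.6, 8.1, 3.2, 0, 0, -1.4, 1, -4.6, 8.1, 3.2, 0, 0, -1.4, 1])

```text
time_s: 2.23
tcp_pos: [0.4562, 0.1713, 0.1212]
ee_rot: [[-0.88, -0.475, 0.001], [-0.475, 0.88, 0.001], [-0.001, 0.001, -1.0]]
wrist_force: [0.2, -0.7, 0.7]
gripper_width: 0.006
```

Run:
```python
from h import *
s=r.sense();print(s["time_s"],s["tcp_pos"],s["joints"],s["gripper_width"],s["wrist_force"])
p=imaging.camera_params("wrist");im=imaging.capture("wrist");cv2.imwrite("pics/w1.png",im);np.save("w1.npy",np.array(p["world_from_camera"]))
print(row([.457,.174,.056],down(118.4)))
```

```text
2.2333 [0.45620532 0.17127645 0.12123944] [ 3.96996344e+01  1.23236823e+01 -2.40926181e+01 -3.63198362e-02
 -5.35048064e+01 -1.01304967e+02] 0.006389275026752473 [ 0.23568442 -0.72175091  0.67027817]
[-0.05, 0.06, 1.64, 0.01, 0.02, -0.01]
```

View pics/w1.png

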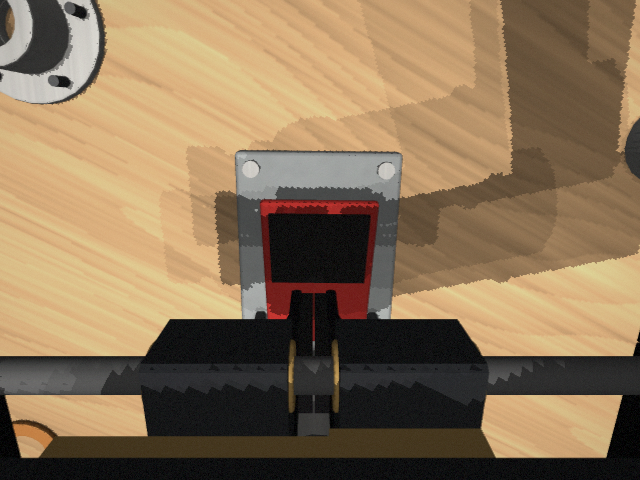

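The wrist view shows the closed fingertips at (312,292), the pad centred at about (319,248), and the base plate with its bolts at (251,169) and (386,170).

Run:
```python
from h import *
p={"intrinsics":imaging.camera_params("wrist")["intrinsics"],"world_from_camera":np.load("w1.npy")}
print(plane(p,(319,248),.07),plane(p,(251,169),.013),plane(p,(386,170),.013)); print("tip",proj(p,r.sense()["tcp_pos"]))
print("pad corners",[plane(p,q,z) for q,z in [((267,213),.077),((370,215),.077),((365,283),.062),((272,282),.062)]])
```

```text
[0.45305865 0.17469942 0.07      ] [0.44059466 0.11400054 0.013     ] [0.39579369 0.198669   0.013     ]
tip [310.8208319  283.72042392]
pad corners [array([0.44648803, 0.13680082, 0.077     ]), array([0.41930232, 0.18981611, 0.077     ]), array([0.46231139, 0.21379659, 0.062     ]), array([0.49020535, 0.16044407, 0.062     ])]
```

Call:
move_arm(motion=[0, 0.1, 0.8, 0, 0, 0, 1, 0, 0.1, 1.2, 0, 0, 0, 1, 0, 0.1, 1.4, 0, 0, 0, 1, 0, 0.1, 1.55, 0, 0, 0, 1, 0, 0.1, 1.65, 0, 0, 0, 1, 0, 0.1, 1.7, 0, 0, 0, 1, 0, 0.1, 1.7, 0, 0, 0, 1])

```text
time_s: 2.87
tcp_pos: [0.4549, 0.1746, 0.054]
ee_rot: [[-0.88, -0.474, 0.002], [-0.474, 0.88, 0.002], [-0.003, 0.001, -1.0]]
wrist_force: [-0.9, 0.3, 0.0]
gripper_width: 0.002
```

The TCP is at z 0.054 but I read no force, so I'll look.

Run:
```python
from h import *
s=r.sense();print(s["time_s"],s["tcp_pos"],s["wrist_force"],s["moment"])
im=imaging.capture("side");cv2.imwrite("pics/s1.png",cv2.resize(im[200:330,230:400],None,fx=4,fy=4,interpolation=cv2.INTER_CUBIC))
im=imaging.capture("wrist");cv2.imwrite("pics/w2.png",im)
print(r.sense()["wrist_force"])
```

```text
2.8667 [0.45494768 0.17457377 0.05396582] [-0.86874865  0.30158994  0.0213667 ] [-0.01189229  0.04005604 -0.0241113 ]
[-0.05328762  0.62009528 -0.06714981]
```

View pics/s1.png

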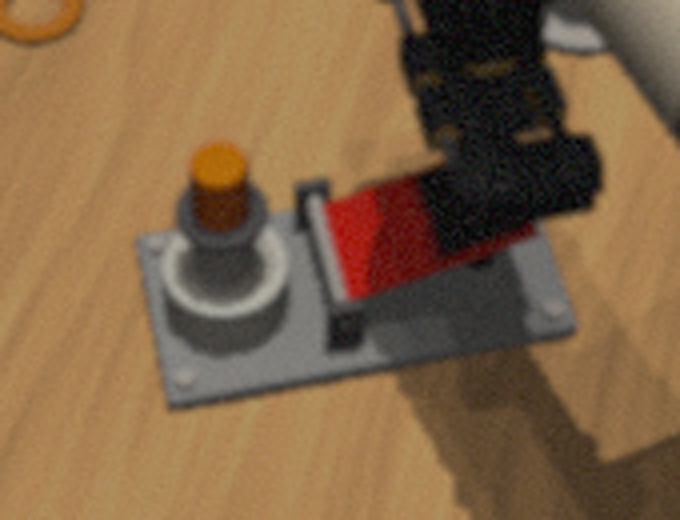

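View pics/w2.png

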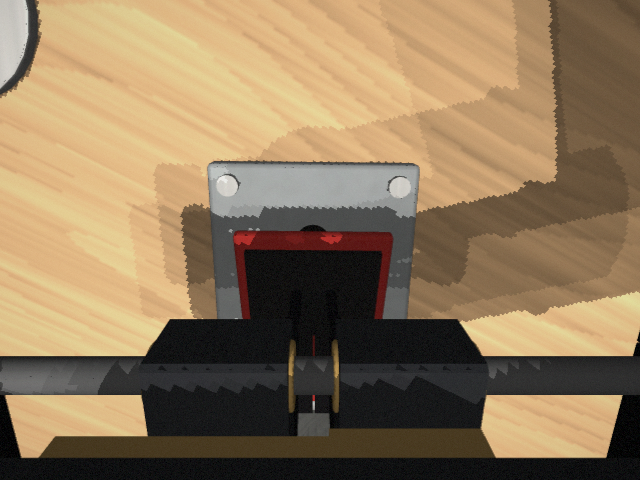

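Run:
```python
from h import *
p=imaging.camera_params("wrist")
for z in (.04,.045,.05,.06,.07,.075,.08):
    a=plane(p,(235,233),z);b=plane(p,(391,233),z);f=np.array([.88,.476]);F=np.array([.581,.241])-.075*f
    print(z,np.linalg.norm(a-b),((a+b)[:2]/2-F)@f)
p0={"intrinsics":p["intrinsics"],"world_from_camera":np.load("w1.npy")}
for z in (.06,.07,.08):
    a=plane(p0,(261,202),z);b=plane(p0,(379,203),z);print("before",z,np.linalg.norm(a-b),((a+b)[:2]/2-F)@f)
```

```text
0.04 0.08001789989152909 -0.08908053096084448
0.045 0.0781058401822229 -0.09060396143097409
0.05 0.07619378047291674 -0.09212739190110368
0.06 0.07236966105430437 -0.0951742528413629
0.07 0.068545541635692 -0.0982211137816221
0.075 0.06663348192638584 -0.09974454425175171
0.08 0.06472142221707963 -0.10126797472188133
before 0.06 0.07247280811483349 -0.09519229727069713
before 0.07 0.06964636388014347 -0.09745130792227381
before 0.08 0.0668199196454534 -0.09971031857385054
```

Run:
```python
from h import *
p=imaging.camera_params("wrist");s=r.sense()
for d in (0,-.005,-.01,-.02,-.03,-.05):
    print(d,[proj(p,s["tcp_pos"]+s["ee_rot"]@np.array([x,0,d])).round(1) for x in (0,.0095)])
import cv2
im=cv2.imread("pics/w2.png")[210:330,230:400]; im=np.clip(im.astype(float)*3,0,255).astype(np.uint8)
cv2.imwrite("pics/w2c.png",cv2.resize(im,None,fx=4,fy=4))
a=imaging.capture("scene");cv2.imwrite("pics/sc1.png",cv2.resize(a[180:300,280:420],None,fx=5,fy=5,interpolation=cv2.INTER_CUBIC))
```

```text
0 [array([311.4, 283.5]), array([311.4, 265.7])]
-0.005 [array([311.4, 287.6]), array([311.4, 269.4])]
-0.01 [array([311.4, 292. ]), array([311.3, 273.4])]
-0.02 [array([311.3, 301.2]), array([311.3, 281.9])]
-0.03 [array([311.3, 311.5]), array([311.2, 291.2])]
-0.05 [array([311.1, 335.5]), array([311.1, 313.3])]
```

View pics/w2c.png

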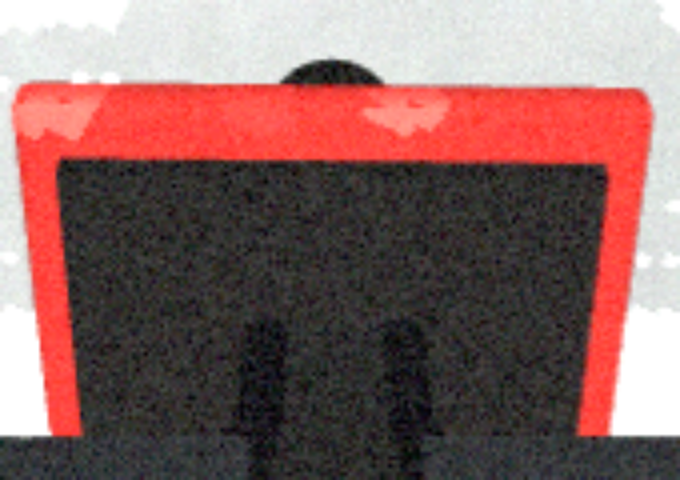

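View pics/sc1.png

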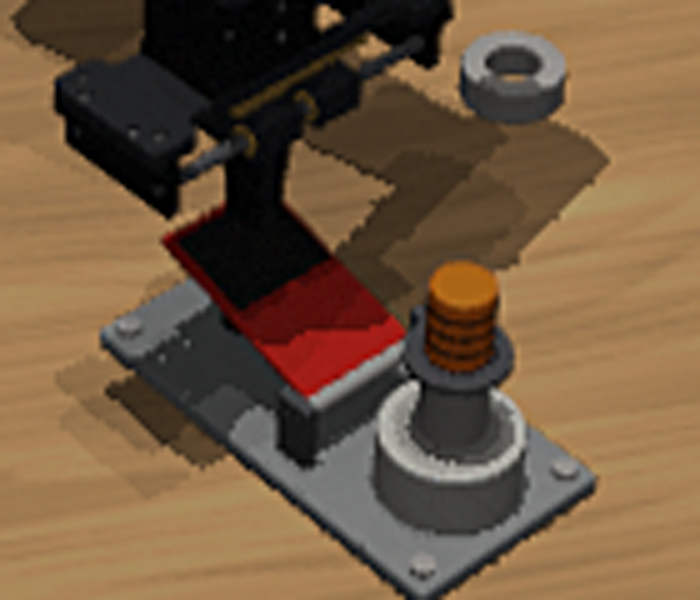

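The treadle still looks fully up, with the fingertips seemingly just at the pad. I'll go down in small steps and watch the force.

Call:
move_arm(motion=[0, 0, 0.05, 0, 0, 0, 1, 0, 0, 0.1, 0, 0, 0, 1, 0, 0, 0.15, 0, 0, 0, 1, 0, 0, 0.15, 0, 0, 0, 1])

```text
time_s: 3.35
tcp_pos: [0.4548, 0.1748, 0.0479]
ee_rot: [[-0.88, -0.475, 0.002], [-0.475, 0.88, 0.002], [-0.003, 0.001, -1.0]]
wrist_force: [-0.4, 0.0, -0.2]
gripper_width: 0.002
```

Run:
```python
from h import *
s=r.sense();print(s["tcp_pos"],s["wrist_force"],s["moment"],s["effort"])
im=imaging.capture("wrist");im=im[140:330,180:430];im=np.clip(im.astype(float)*3,0,255).astype(np.uint8)
cv2.imwrite("pics/w3.png",cv2.resize(im,None,fx=3,fy=3))
```

```text
[0.45478367 0.17476077 0.04786371] [-0.44331929  0.00816563 -0.2339673 ] [-0.01379585  0.00184812  0.00994877] [ 2.83503922e-02 -3.02909160e+01  1.37440994e+01  3.07589896e+00
 -2.91814789e-02  5.16200707e-04]
```

View pics/w3.png

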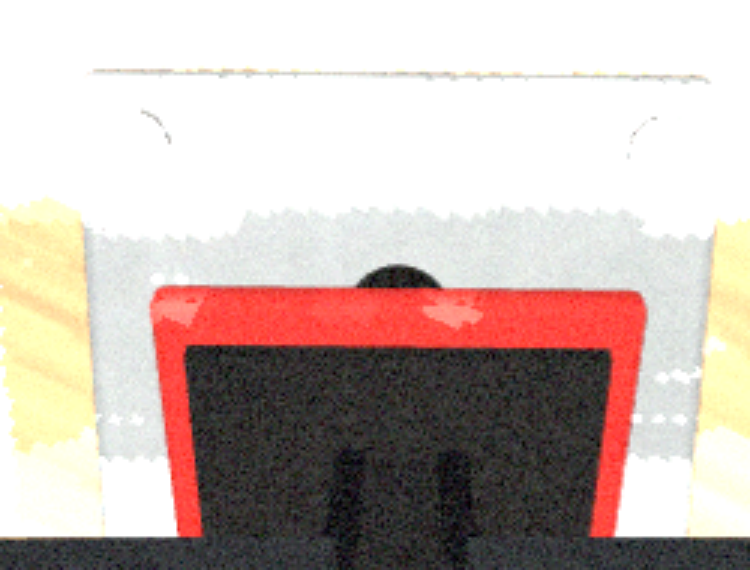

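Run:
```python
from h import *
o=[]
for n,(x,y) in {"scene":(300,190),"side":(310,200)}.items():
    im=imaging.capture(n)[y:y+70,x:x+90].astype(float); o.append(cv2.resize(np.clip((im/255)**.45*255,0,255).astype(np.uint8),None,fx=8,fy=8,interpolation=cv2.INTER_CUBIC)); cv2.imwrite(f"pics/z_{n}.png",o[-1])
```

```text
(no output)
```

View pics/z_scene.png

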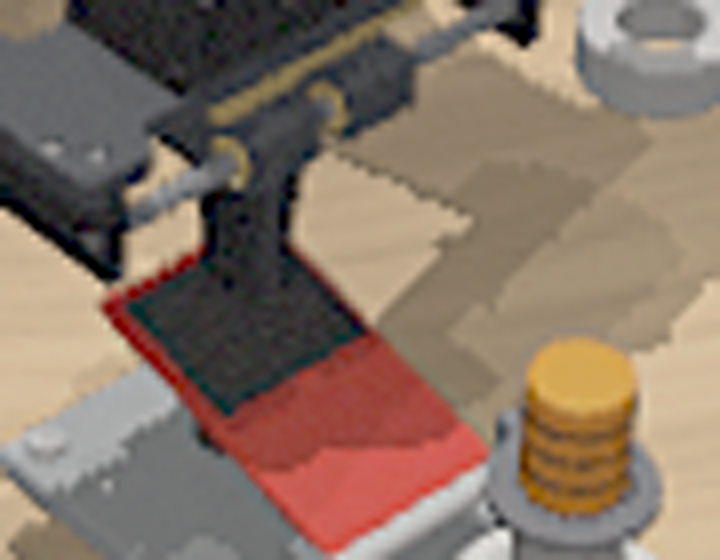

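View pics/z_side.png

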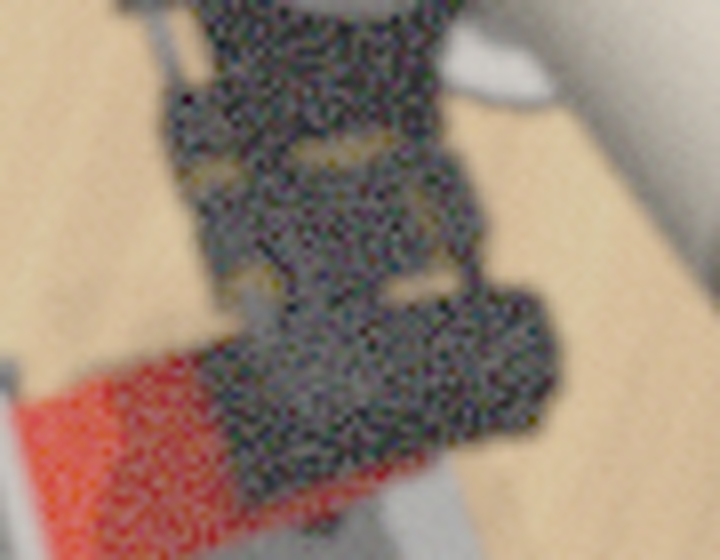

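Run:
```python
from h import *
for z in (.048,.06,.07,.08): print(z,[(proj(P["scene"],np.array([.4548+dx,.1748+dy,z]))-[300,190])*8 for dx,dy in ((0,0),(.0084,.0045))])
```

```text
0.048 [array([239.22253765, 357.54175127]), array([259.50759991, 372.82672446])]
0.06 [array([239.72968207, 329.1555768 ]), array([260.14119091, 344.42158079])]
0.07 [array([240.15706064, 305.23410125]), array([260.67515174, 320.48305577])]
0.08 [array([240.58883607, 281.06652191]), array([261.21462799, 296.29726341])]
```

The scene and wrist views both put the real fingertips about 27 mm behind the stated TCP, which explains the missing contact. I'll find the contact by force, in small steps.

Call:
move_arm(motion=[0, 0, 0.06, 0, 0, 0, 1, 0, 0, 0.12, 0, 0, 0, 1, 0, 0, 0.18, 0, 0, 0, 1, 0, 0, 0.18, 0, 0, 0, 1])

```text
time_s: 3.83
tcp_pos: [0.4547, 0.1746, 0.0403]
ee_rot: [[-0.88, -0.475, 0.001], [-0.475, 0.88, 0.002], [-0.002, 0.001, -1.0]]
wrist_force: [0.1, -0.7, 0.6]
gripper_width: 0.004
```

Call:
move_arm(motion=[0, 0, 0.06, 0, 0, 0, 1, 0, 0, 0.12, 0, 0, 0, 1, 0, 0, 0.12, 0, 0, 0, 1])

```text
time_s: 4.08
tcp_pos: [0.4546, 0.1746, 0.0353]
ee_rot: [[-0.88, -0.475, 0.001], [-0.475, 0.88, 0.001], [-0.002, 0.001, -1.0]]
wrist_force: [-0.0, 0.0, 3.4]
gripper_width: 0.005
```

Run:
```python
from h import *
s=r.sense();print(s["time_s"],s["tcp_pos"],s["wrist_force"],s["moment"])
im=imaging.capture("wrist");im=im[140:330,180:430];im=np.clip(im.astype(float)*3,0,255).astype(np.uint8)
cv2.imwrite("pics/w4.png",cv2.resize(im,None,fx=3,fy=3))
n,x,y="scene",300,190
im=imaging.capture(n)[y:y+70,x:x+90].astype(float);cv2.imwrite("pics/z4.png",cv2.resize(np.clip((im/255)**.45*255,0,255).astype(np.uint8),None,fx=8,fy=8,interpolation=cv2.INTER_CUBIC))
```

```text
4.0833 [0.45462207 0.17458933 0.0352683 ] [-0.01928977  0.0354837   3.37674702] [ 0.04218618  0.17590095 -0.00056722]
```

View pics/w4.png

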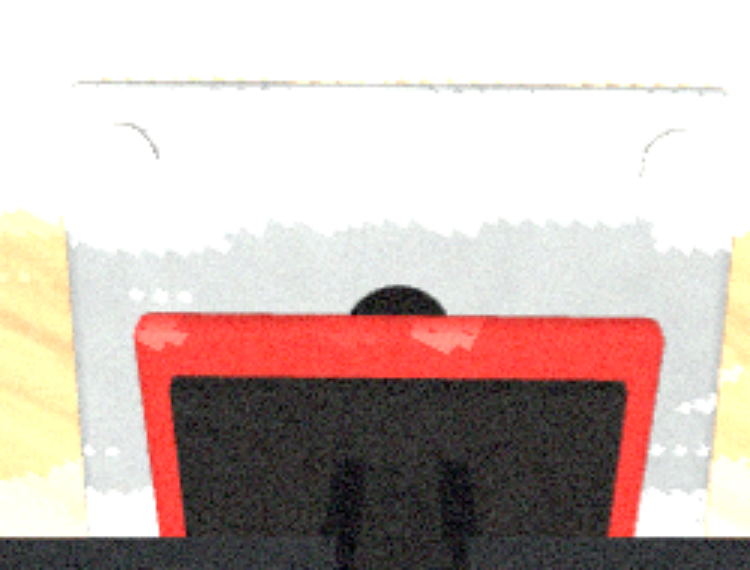

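View pics/z4.png

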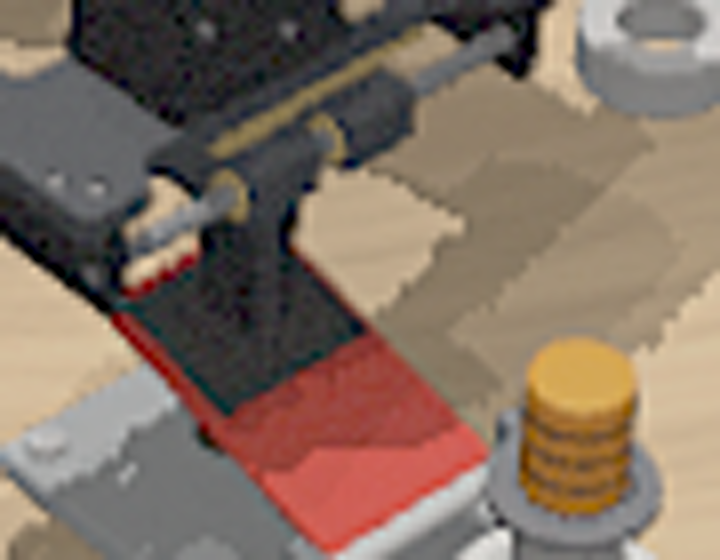

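Contact is at TCP z≈0.0355, with the pad at about 0.071. The open-finger spacing in the first wrist view (87 mm across 210 px, so 0.177 m deep) also puts the fingertips about 36 mm behind the reported TCP. Contact and image agree, so I'll use an offset of about 36 mm. Now I'll press on towards the stop.

Call:
move_arm(motion=[0, 0, 0.1, 0, 0, 0, 1, 0, 0, 0.2, 0, 0, 0, 1, 0, 0, 0.3, 0, 0, 0, 1, 0, 0, 0.4, 0, 0, 0, 1, 0, 0, 0.5, 0, 0, 0, 1, 0, 0, 0.5, 0, 0, 0, 1])

```text
time_s: 4.68
tcp_pos: [0.4532, 0.1737, 0.0148]
ee_rot: [[-0.88, -0.474, -0.002], [-0.474, 0.88, -0.001], [0.002, 0.0, -1.0]]
wrist_force: [-5.2, -1.0, 7.6]
gripper_width: 0.003
```

Run:
```python
from h import *
s=r.sense();print(s["time_s"],s["tcp_pos"],s["wrist_force"],s["moment"])
```

```text
4.6833 [0.45320485 0.17365501 0.01475063] [-5.154991   -0.98514611  7.5638651 ] [-0.13293965  1.25958586 -0.00497712]
```

Call:
move_arm(motion=[0, 0, 0.05, 0, 0, 0, 1, 0, 0, 0.1, 0, 0, 0, 1, 0, 0, 0.1, 0, 0, 0, 1])

```text
time_s: 4.93
tcp_pos: [0.4529, 0.1735, 0.0107]
ee_rot: [[-0.88, -0.474, -0.003], [-0.474, 0.88, -0.001], [0.003, 0.0, -1.0]]
wrist_force: [-3.6, -0.1, 8.4]
gripper_width: 0.006
```

Call:
move_arm(motion=[0, 0, 0.05, 0, 0, 0, 1, 0, 0, 0.05, 0, 0, 0, 1])

```text
time_s: 5.1
tcp_pos: [0.4527, 0.1734, 0.0091]
ee_rot: [[-0.88, -0.475, -0.003], [-0.475, 0.88, -0.002], [0.003, -0.0, -1.0]]
wrist_force: [-2.8, -0.2, 8.9]
gripper_width: 0.007
```

Still along the spring, at 8.9 N. A bit further to reach the stop.

Call:
move_arm(motion=[0, 0, 0.05, 0, 0, 0, 1, 0, 0, 0.1, 0, 0, 0, 1, 0, 0, 0.1, 0, 0, 0, 1])

```text
time_s: 5.35
tcp_pos: [0.4529, 0.1735, 0.0088]
ee_rot: [[-0.879, -0.477, -0.002], [-0.477, 0.879, -0.003], [0.003, -0.001, -1.0]]
wrist_force: [-11.3, -2.5, 35.0]
gripper_width: 0.01
```

Run:
```python
from h import *
s=r.sense();print(s["time_s"],s["tcp_pos"],s["wrist_force"],s["moment"])
im=imaging.capture("side");cv2.imwrite("pics/s5.png",cv2.resize(im[200:330,230:400],None,fx=4,fy=4,interpolation=cv2.INTER_CUBIC))
```

```text
5.35 [0.45285053 0.17346111 0.00875258] [-11.31504434  -2.53623307  35.02166027] [-0.6338863   3.45359479 -0.06914202]
```

View pics/s5.png

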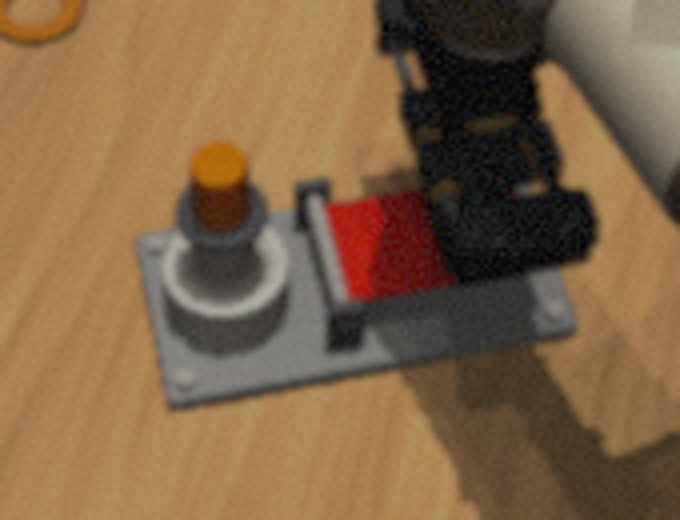

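The force jumped to 35 N and the treadle looks level, so it's on its stop. The implied tip offset is 37 mm, which is consistent. I'll hold briefly, then lift.

Call:
move_arm(motion=[0, 0, 0.03, 0, 0, 0, 1, 0, 0, 0.03, 0, 0, 0, 1, 0, 0, 0.03, 0, 0, 0, 1, 0, 0, 0.03, 0, 0, 0, 1, 0, 0, 0.03, 0, 0, 0, 1, 0, 0, 0.03, 0, 0, 0, 1])

```text
time_s: 5.9
tcp_pos: [0.4528, 0.1734, 0.009]
ee_rot: [[-0.879, -0.477, -0.002], [-0.477, 0.879, -0.003], [0.003, -0.001, -1.0]]
wrist_force: [-5.1, -0.6, 17.5]
gripper_width: 0.009
```

Call:
move_arm(motion=[0, 0, -0.5, 0, 0, 0, 1, 0, 0, -1, 0, 0, 0, 1, 0, 0, -2, 0, 0, 0, 0, 0, 0, -3, 0, 0, 0, -1, 0, 0, -4, 0, 0, 0, -1, 0, 0, -4, 0, 0, 0, -1, 0, 0, -4, 0, 0, 0, -1])

```text
time_s: 6.48
tcp_pos: [0.4543, 0.175, 0.1708]
ee_rot: [[-0.879, -0.477, 0.003], [-0.477, 0.879, 0.001], [-0.003, -0.0, -1.0]]
wrist_force: [-0.5, -0.5, -0.8]
gripper_width: 0.295
```

Run:
```python
from h import *
s=r.sense();print(s["time_s"],s["tcp_pos"],s["wrist_force"],s["gripper_width"])
print(row([.581,.241,.16],down(118.4)))
im=imaging.capture("scene");cv2.imwrite("pics/sc6.png",cv2.resize(im[180:300,280:420],None,fx=5,fy=5,interpolation=cv2.INTER_CUBIC))
```

```text
6.4833 [0.45429852 0.17496717 0.17079589] [-0.45072553 -0.54325522 -0.76136208] 0.2949943481849458
[-3.57, -0.06, 0.28, -0.0, 0.04, 0.02]
```

View pics/sc6.png

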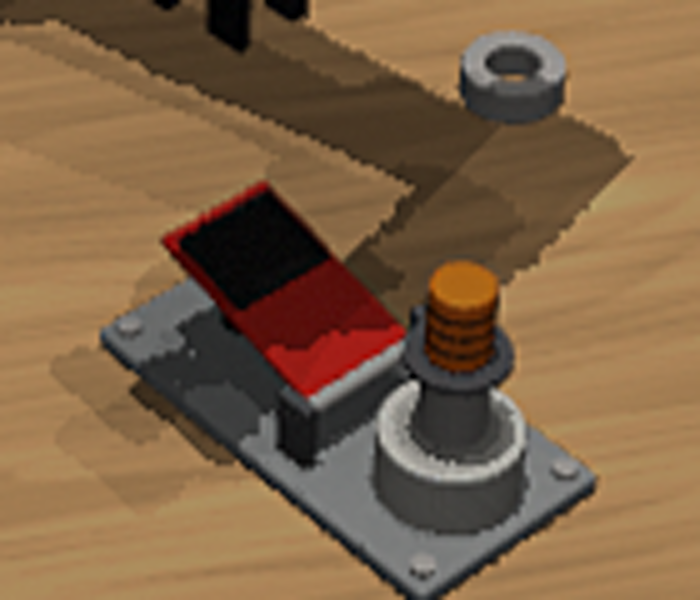

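The treadle has sprung back and the gun is undisturbed. Moving above the gun with the gripper open.

Call:
move_arm(motion=[-3.55, -0.05, 0.3, 0, 0, 0, -1, -3.55, -0.05, 0.3, 0, 0, 0, -1, -3.55, -0.05, 0.3, 0, 0, 0, -1, -3.55, -0.05, 0.3, 0, 0, 0, -1, -3.55, -0.05, 0.3, 0, 0, 0, -1, -3.55, -0.05, 0.3, 0, 0, 0, -1, -3.55, -0.05, 0.3, 0, 0, 0, -1])

```text
time_s: 7.12
tcp_pos: [0.5773, 0.2392, 0.1542]
ee_rot: [[-0.879, -0.477, -0.005], [-0.477, 0.879, -0.004], [0.006, -0.001, -1.0]]
wrist_force: [0.8, 0.4, 0.1]
gripper_width: 0.879
```

Run:
```python
from h import *
s=r.sense();print(s["time_s"],s["tcp_pos"],s["wrist_force"],s["gripper_width"])
p=imaging.camera_params("wrist");im=imaging.capture("wrist");cv2.imwrite("pics/w6.png",im)
hsv=cv2.cvtColor(im,cv2.COLOR_BGR2HSV);m=cv2.inRange(hsv,(8,150,120),(20,255,255));n,l,st,c=cv2.connectedComponentsWithStats(m)
for i in range(1,n):
    if st[i,4]>200: print(st[i],c[i])
print("proj tip",proj(p,s["tcp_pos"]-.037*s["ee_rot"][:,2]), "top expected",proj(p,np.array([.581,.241,.142])))
print(row([.581,.241,.0645],down(118.4)))
```

```text
7.1167 [0.57730092 0.23918276 0.15420528] [0.79014156 0.38605674 0.05491497] 0.8788038570930872
[   0  266   51   55 1153] [ 27.65307892 291.36513443]
proj tip [311.22325011 319.20660473] top expected [311.22432368 281.49626044]
[-0.11, -0.0, 2.27, -0.01, -0.05, 0.01]
```

View pics/w6.png

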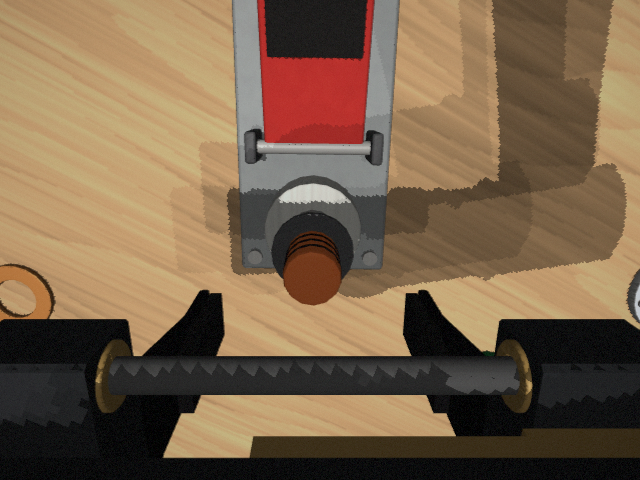

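The wrist view shows the grip top centred at about (313,277), the fingers straddling it at (208,292) and (415,292), and the dock and hinge in line.

Run:
```python
from h import *
p=imaging.camera_params("wrist");im=cv2.imread("pics/w6.png")
hsv=cv2.cvtColor(im,cv2.COLOR_BGR2HSV);m=cv2.inRange(hsv,(3,150,60),(14,255,255));m[:, :200]=0;m[:235]=0;m[:,420:]=0
ys,xs=np.where(m>0);print(xs.min(),xs.max(),ys.min(),ys.max())
for rr in (270,275,280,285,290): 
    q=np.where(m[rr])[0];print(rr,q.min(),q.max())
for uv in ((313,274),(313,277)): print(plane(p,uv,.142))
print("dock hinge ref", [plane(p,q,.05) for q in ((265,215),(361,215))])
```

```text
283 340 235 304
270 284 340
275 283 340
280 284 340
285 284 339
290 287 337
[0.57725697 0.24005725 0.142     ]
[0.57875384 0.24086724 0.142     ]
dock hinge ref [array([0.58596519, 0.20518212, 0.05      ]), array([0.55279558, 0.26648549, 0.05      ])]
```

Call:
move_arm(motion=[-0.05, 0, 0.7, 0, 0, 0, -1, -0.05, 0, 1.3, 0, 0, 0, -1, -0.05, 0, 1.7, 0, 0, 0, -1, -0.05, 0, 1.95, 0, 0, 0, -1, -0.05, 0, 2.05, 0, 0, 0, -1, -0.05, 0, 2.05, 0, 0, 0, -1])

```text
time_s: 7.67
tcp_pos: [0.5782, 0.2396, 0.0729]
ee_rot: [[-0.879, -0.477, -0.005], [-0.477, 0.879, -0.003], [0.006, -0.001, -1.0]]
wrist_force: [-0.6, -0.2, 1.0]
gripper_width: 0.996
```

Run:
```python
from h import *
s=r.sense();print(s["time_s"],s["tcp_pos"],s["wrist_force"],s["gripper_width"])
im=imaging.capture("side");cv2.imwrite("pics/s7.png",cv2.resize(im[200:330,230:400],None,fx=4,fy=4,interpolation=cv2.INTER_CUBIC))
im=imaging.capture("scene");cv2.imwrite("pics/sc7.png",cv2.resize(im[180:300,300:440],None,fx=5,fy=5,interpolation=cv2.INTER_CUBIC))
```

```text
7.6667 [0.57822448 0.2395974  0.07293083] [-0.63207468 -0.18335646  0.95379692] 0.9961075701065553
```

View pics/s7.png

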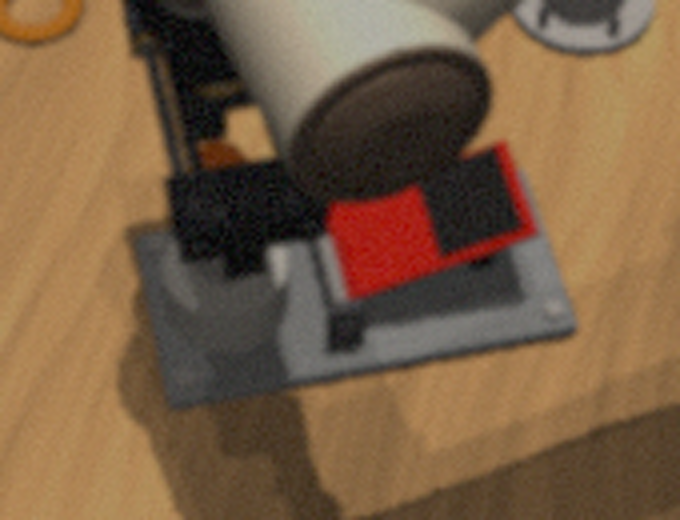

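View pics/sc7.png

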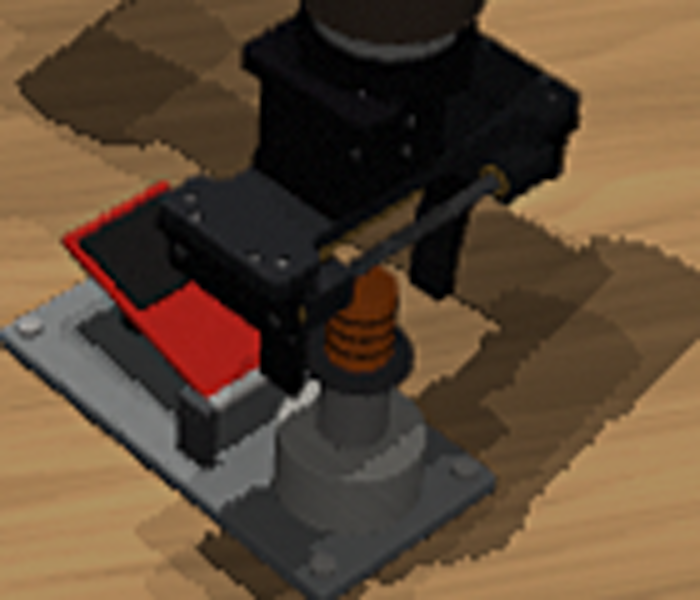

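Call:
move_arm(motion=[-0.02, 0, 0.1, 0, 0, 0, -1, -0.03, 0, 0.17, 0, 0, 0, -1, -0.03, 0, 0.17, 0, 0, 0, -1])

```text
time_s: 8.02
tcp_pos: [0.5805, 0.241, 0.0677]
ee_rot: [[-0.879, -0.477, -0.002], [-0.477, 0.879, -0.001], [0.002, -0.0, -1.0]]
wrist_force: [-0.2, 0.6, -0.1]
gripper_width: 0.999
```

Call:
move_arm(motion=[0, 0, 0, 0, 0, 0, 1, 0, 0, 0, 0, 0, 0, 1, 0, 0, 0, 0, 0, 0, 1, 0, 0, 0, 0, 0, 0, 1, 0, 0, 0, 0, 0, 0, 1, 0, 0, 0, 0, 0, 0, 1, 0, 0, 0, 0, 0, 0, 1, 0, 0, 0, 0, 0, 0, 1, 0, 0, 0, 0, 0, 0, 1, 0, 0, 0, 0, 0, 0, 1, 0, 0, 0, 0, 0, 0, 1, 0, 0, 0, 0, 0, 0, 1])

```text
time_s: 9.02
tcp_pos: [0.5805, 0.241, 0.0677]
ee_rot: [[-0.879, -0.477, -0.002], [-0.477, 0.879, -0.001], [0.002, -0.0, -1.0]]
wrist_force: [0.9, -0.7, 0.4]
gripper_width: 0.357
```

Run:
```python
from h import *
s=r.sense();print(s["time_s"],s["tcp_pos"],s["wrist_force"],s["gripper_width"]*87,s["joints"])
im=imaging.capture("scene");cv2.imwrite("pics/sc8.png",cv2.resize(im[180:300,300:440],None,fx=5,fy=5,interpolation=cv2.INTER_CUBIC))
cv2.imwrite("pics/w8.png",imaging.capture("wrist"))
```

```text
9.0167 [0.58049296 0.24096427 0.06772394] [ 0.85642723 -0.67777514  0.42701567] 31.077440051373586 [ 3.72765727e+01  2.83568029e+01 -7.86564607e+00  8.90307518e-03
 -5.39027468e+01 -9.87917023e+01]
```

View pics/sc8.png

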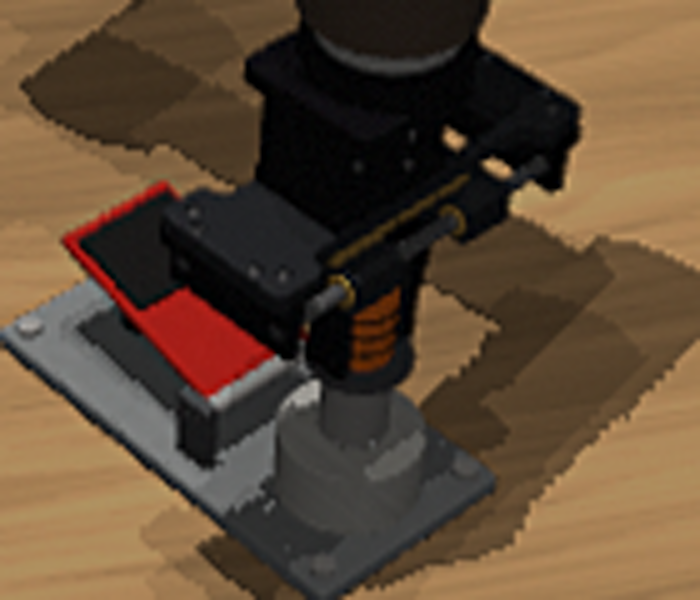

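View pics/w8.png

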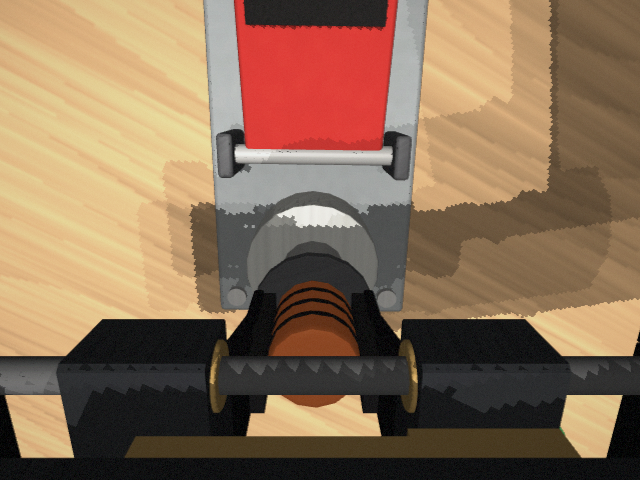

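The gun is gripped at 31 mm opening, but the fingertips sit about 5 mm above the flange. I'll reseat lower so they can push on it.

Call:
move_arm(motion=[0, 0, 0, 0, 0, 0, -0.1, 0, 0, 0, 0, 0, 0, -0.1, 0, 0, 0, 0, 0, 0, -0.1, 0.02, 0, 0.06, 0, 0, 0, -0.1, 0.02, 0, 0.1, 0, 0, 0, -0.1, 0.02, 0, 0.1, 0, 0, 0, -0.1])

```text
time_s: 9.62
tcp_pos: [0.5809, 0.2407, 0.0661]
ee_rot: [[-0.878, -0.478, 0.001], [-0.478, 0.878, -0.001], [-0.001, -0.002, -1.0]]
wrist_force: [-1.9, -1.6, 9.3]
gripper_width: 0.543
```

Tips are on the flange (9 N). Back off slightly and close.

Call:
move_arm(motion=[0.02, 0, -0.02, 0, 0, 0, -0.1, 0.02, 0, -0.02, 0, 0, 0, 1, 0.02, 0, -0.02, 0, 0, 0, 1, 0.02, 0, -0.02, 0, 0, 0, 1, 0.02, 0, -0.02, 0, 0, 0, 1, 0.02, 0, -0.02, 0, 0, 0, 1, 0.02, 0, -0.02, 0, 0, 0, 1, 0.02, 0, -0.02, 0, 0, 0, 1, 0.02, 0, -0.02, 0, 0, 0, 1])

```text
time_s: 10.37
tcp_pos: [0.5799, 0.2402, 0.0663]
ee_rot: [[-0.878, -0.478, 0.0], [-0.478, 0.878, -0.001], [0.0, -0.002, -1.0]]
wrist_force: [0.8, 0.3, -2.0]
gripper_width: 0.363
```

Run:
```python
from h import *
s=r.sense();print(s["time_s"],s["tcp_pos"],s["wrist_force"],s["gripper_width"]*87)
print(np.degrees(np.arccos(-s["ee_rot"][2,2])))
R,n=nipR(); print(R,n)
seat=np.array([.4875,-.274,.075])
print(row([s["tcp_pos"][0],s["tcp_pos"][1],.22],s["ee_rot"]))
# mouth = tcp + m*z_tool
m=.0165
for k in (.15,.06): print(k, (seat+n*k), seat+n*(k+m))
```

```text
10.3667 [0.57988241 0.24022863 0.06634984] [ 0.8136987   0.34431802 -1.96496935] 31.563992026886243
0.08960963088726652
[[-0.52720286  0.79335334  0.30438071]
 [ 0.68706415  0.60876143 -0.39667667]
 [-0.5         0.         -0.8660254 ]] [-0.30438071  0.39667667  0.8660254 ]
[0.0, -0.01, -3.84, 0.0, 0.0, 0.0]
0.15 [ 0.44184289 -0.2144985   0.20490381] [ 0.43682061 -0.20795333  0.21919323]
0.06 [ 0.46923716 -0.2501994   0.12696152] [ 0.46421488 -0.24365423  0.14125094]
```

Call:
move_arm(motion=[0, 0, -0.4, 0, 0, 0, 1, 0, 0, -0.9, 0, 0, 0, 1, 0, 0, -1.6, 0, 0, 0, 1, 0, 0, -2.4, 0, 0, 0, 1, 0, 0, -3.2, 0, 0, 0, 1, 0, 0, -3.8, 0, 0, 0, 1, 0, 0, -3.8, 0, 0, 0, 1])

```text
time_s: 10.95
tcp_pos: [0.5827, 0.2416, 0.2248]
ee_rot: [[-0.878, -0.479, 0.011], [-0.479, 0.878, 0.004], [-0.011, -0.002, -1.0]]
wrist_force: [1.3, 0.2, -1.3]
gripper_width: 0.362
```

Run:
```python
from h import *
s=r.sense();print(s["time_s"],s["tcp_pos"],s["wrist_force"],s["gripper_width"]*87)
R,n=nipR();seat=np.array([.4875,-.274,.075])
tgt=row(seat+n*.1363+np.array([0,0,.01]),R);print(tgt)
R0=s["ee_rot"]
for f in np.linspace(0,1,6):
    Rf=R0@Ro.from_rotvec(np.array(tgt[3:])*5*f,degrees=True).as_matrix();pf=s["tcp_pos"]+R0@np.array(tgt[:3])*.04*f
    print(pf.round(3),Rf[:,2].round(2),(pf+.0163*Rf[:,2]).round(3))
cv2.imwrite("pics/w9.png",imaging.capture("wrist"))
im=imaging.capture("scene");cv2.imwrite("pics/sc9.png",cv2.resize(im[130:290,290:490],None,fx=4,fy=4,interpolation=cv2.INTER_CUBIC))
```

```text
10.95 [0.58271194 0.24162563 0.22482344] [ 1.3036556   0.20619309 -1.32158719] 31.451569968950928
[8.53, -8.5, 0.47, 4.31, -4.83, 15.79]
[0.583 0.242 0.225] [ 0.01  0.   -1.  ] [0.583 0.242 0.209]
[0.555 0.149 0.22 ] [ 0.12 -0.04 -0.99] [0.557 0.149 0.204]
[0.528 0.057 0.216] [ 0.2  -0.1  -0.97] [0.531 0.055 0.2  ]
[ 0.501 -0.035  0.212] [ 0.27 -0.19 -0.94] [ 0.505 -0.039  0.196]
[ 0.473 -0.128  0.207] [ 0.3  -0.29 -0.91] [ 0.478 -0.133  0.192]
[ 0.446 -0.22   0.203] [ 0.3  -0.4  -0.87] [ 0.451 -0.227  0.189]
```

View pics/sc9.png

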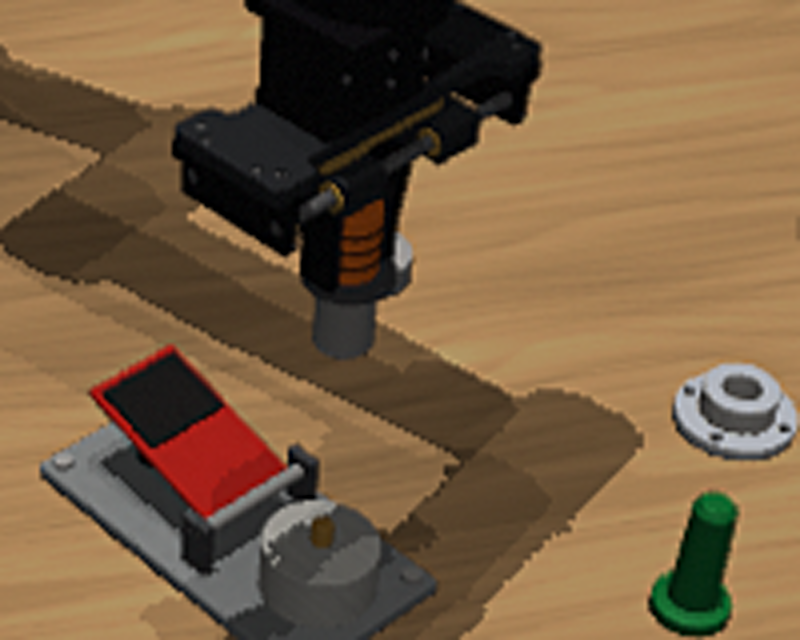

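The gun is held straight and clear of the peg. I'll move to the pre-insertion pose, tilted along the nipple axis.

Call:
move_arm(motion=[4.3, -4.3, 0.2, 2.2, -2.4, 7.9, 1, 4.3, -4.3, 0.2, 2.2, -2.4, 7.9, 1, 4.3, -4.3, 0.2, 2.2, -2.4, 7.9, 1, 4.3, -4.3, 0.2, 2.2, -2.4, 7.9, 1, 4.3, -4.3, 0.2, 2.2, -2.4, 7.9, 1, 4.3, -4.3, 0.2, 2.2, -2.4, 7.9, 1, 8.5, -8.5, 0.45, 4.3, -4.8, 15.8, 1, 8.5, -8.5, 0.45, 4.3, -4.8, 15.8, 1, 8.5, -8.5, 0.45, 4.3, -4.8, 15.8, 1, 8.5, -8.5, 0.45, 4.3, -4.8, 15.8, 1, 8.5, -8.5, 0.45, 4.3, -4.8, 15.8, 1, 8.5, -8.5, 0.45, 4.3, -4.8, 15.8, 1, 8.5, -8.5, 0.45, 4.3, -4.8, 15.8, 1, 8.5, -8.5, 0.45, 4.3, -4.8, 15.8, 1, 8.5, -8.5, 0.45, 4.3, -4.8, 15.8, 1, 8.5, -8.5, 0.45, 4.3, -4.8, 15.8, 1, 8.5, -8.5, 0.45, 4.3, -4.8, 15.8, 1, 8.5, -8.5, 0.45, 4.3, -4.8, 15.8, 1])

```text
time_s: 12.55
tcp_pos: [0.4432, -0.2268, 0.2088]
ee_rot: [[-0.546, 0.787, 0.286], [0.688, 0.617, -0.383], [-0.478, -0.012, -0.878]]
wrist_force: [0.3, -0.6, -2.6]
gripper_width: 0.362
```

Run:
```python
from h import *
s=r.sense();print(s["time_s"],s["tcp_pos"],s["wrist_force"],s["gripper_width"]*87,s["joints"])
R,n=nipR();seat=np.array([.4875,-.274,.075]);print(row(seat+n*.1363,R), s["ee_rot"][:,2]+n)
np.save("T10.npy",np.array(imaging.camera_params("wrist")["world_from_camera"]))
cv2.imwrite("pics/w10.png",imaging.capture("wrist"))
a=imaging.capture("scene");b=imaging.capture("side");cv2.imwrite("pics/scene10.png",a);cv2.imwrite("pics/side10.png",b)
cv2.imwrite("pics/a10.png",cv2.resize(a[190:320,60:240],None,fx=4,fy=4,interpolation=cv2.INTER_CUBIC))
cv2.imwrite("pics/b10.png",cv2.resize(b[50:190,290:470],None,fx=4,fy=4,interpolation=cv2.INTER_CUBIC))
```

```text
12.55 [ 0.44318233 -0.22676326  0.20876781] [ 0.27693497 -0.5573765  -2.61155424] 31.532887360542343 [   3.89881584   -3.98089124  -47.88909289   41.58406171  -37.23267473
 -177.4079209 ]
[0.27, 0.17, 0.3, -0.07, -0.29, 0.17] [-0.01792241  0.0136831  -0.01218731]
```

View pics/w10.png

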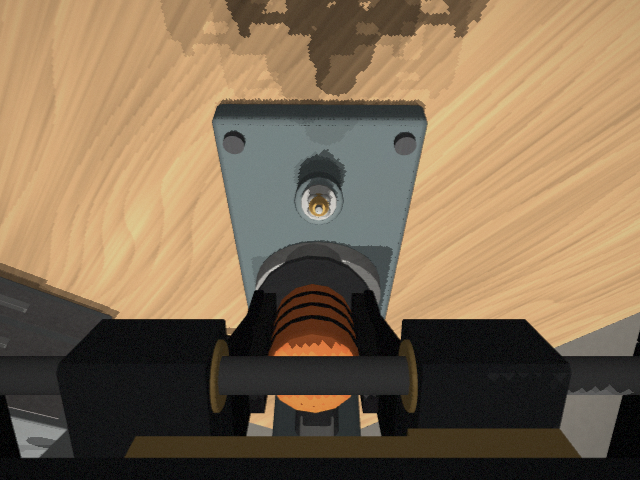

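View pics/a10.png

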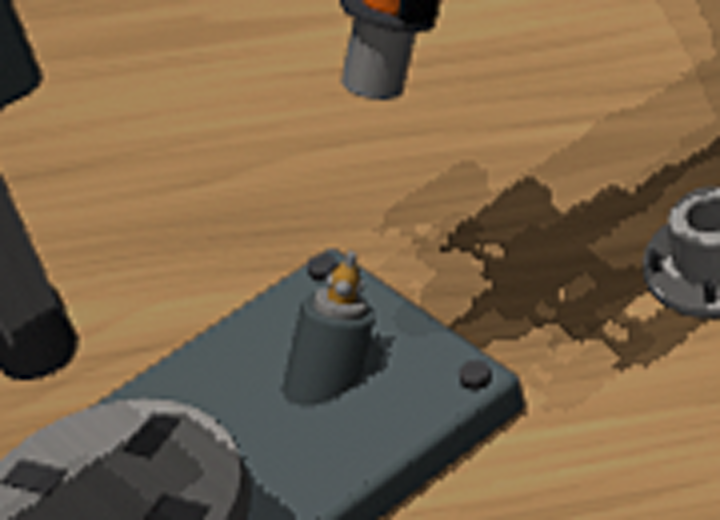

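View pics/b10.png

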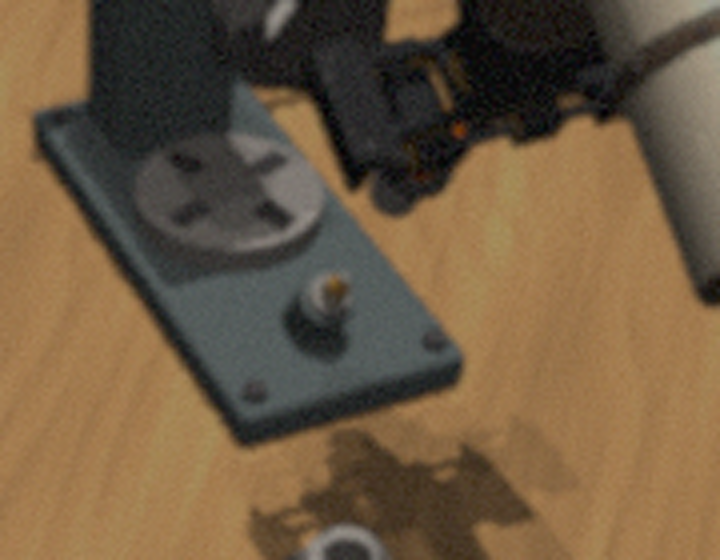

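The tilt is fine, but joint 6 is at its limit (-177.4°), so I'll roll the tool -90° about its axis. That doesn't matter to the round gun. First I'll refine the nipple from this view: collar and pin at about (319,205), foot bolts at (234,142) and (404,142).

Run:
```python
from h import *
p={"intrinsics":imaging.camera_params("wrist")["intrinsics"],"world_from_camera":np.load("T10.npy")}
im=cv2.imread("pics/w10.png");cv2.imwrite("pics/w10c.png",cv2.resize(im[130:250,220:420],None,fx=4,fy=4,interpolation=cv2.INTER_CUBIC))
A=plane(p,(234,142),.033);B=plane(p,(404,142),.033);print(A,B,np.linalg.norm(A-B),np.degrees(np.arctan2(*(A-B)[[1,0]])))
R,n=nipR();seat=np.array([.4875,-.274,.075])
print("predicted px seat",proj(p,seat),"pin",proj(p,seat+.03*n),"shoulder10",proj(p,seat+.022*n),"foot edge",[proj(p,np.r_[seat[:2],.03]+q) for q in ([-.05*.609-.0*.793,.05*.793,0],)])
```

```text
[ 0.40876457 -0.29519446  0.033     ] [ 0.52023389 -0.20652995  0.033     ] 0.14243175859632554 -141.50068774859454
predicted px seat [322.89315047 204.40860819] pin [323.50911105 212.27204973] shoulder10 [323.33435668 210.0411102 ] foot edge [array([324.26634813, 121.37822033])]
```

View pics/w10c.png

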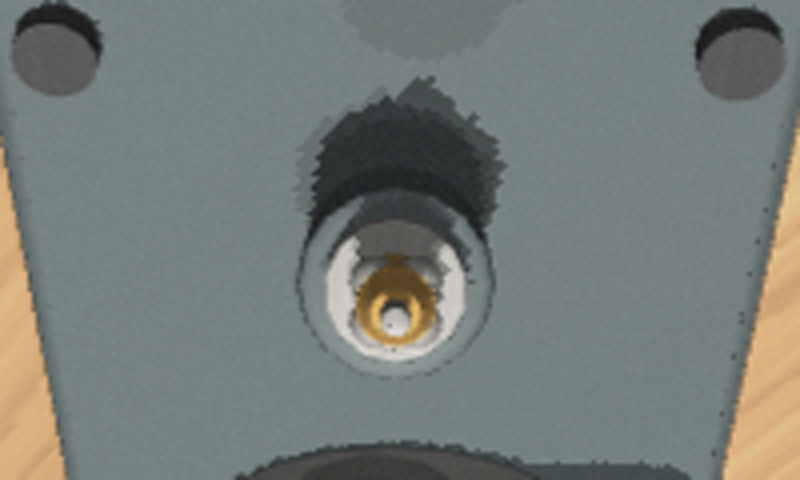

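Run:
```python
from h import *
p={"intrinsics":imaging.camera_params("wrist")["intrinsics"],"world_from_camera":np.load("T10.npy")}
S=plane(p,(318.6,202.4),.075);Q=plane(p,(319.1,209.9),.101)
A=plane(p,(220+55/4,130+57/4),.035);B=plane(p,(220+740/4,130+63/4),.035)
e=(B-A)/np.linalg.norm(B-A);print(S,Q,A,B,np.degrees(np.arctan2(-e[0],e[1])))
print("tri seat",tri([(P["scene"],(110+288/8,235+245/8)),(P["side"],(290+490/6,60+390/6)),(p,(318.6,202.4))]))
print("tri pin",tri([(P["scene"],(110+302/8,235+152/8)),(P["side"],(290+510/6,60+362/6)),(p,(319.1,209.9))]))
print("mouth dir gun px", [proj(p,np.load("T10.npy")[:3,3]*0+np.array([0.44318233,-0.22676326,0.20876781])+np.array([.286,-.383,-.878])*d) for d in (-.076,-.034,.0163)])
```

```text
[ 0.48337069 -0.27449814  0.075     ] [ 0.47424541 -0.2622842   0.101     ] [ 0.40927459 -0.29592274  0.035     ] [ 0.5224001  -0.20779961  0.035     ] -52.08192961896622
tri seat (array([ 0.48541738, -0.27550216,  0.07040688]), [np.float64(0.0016176951934192257), np.float64(0.00042230728742134266), np.float64(0.001770911790443344)])
tri pin (array([ 0.47634078, -0.26478378,  0.09674162]), [np.float64(0.0004884535556549932), np.float64(0.0003268969911798806), np.float64(0.00044776086390715795)])
mouth dir gun px [array([314.64132134, 378.18704882]), array([314.3589185 , 317.42746204]), array([314.15107561, 272.70961203])]
```

```bash
cat >> h.py <<'E'
SEAT=np.array([.4855,-.2735,.075])
def tgt(k,dx=0,dy=0,roll=-90,seat=SEAT,yaw=-52.2,m=.0163):
    R,n=nipR(yaw);R=R@Ro.from_euler('z',roll,degrees=True).as_matrix()
    return seat+n*(k+m)+R@np.array([dx,dy,0]),R
E
python3 - <<'E'
from h import *
for rl in (-90,-60): print(row(*tgt(.06,roll=rl)))
E
```

```text
[0.27, 0.14, 1.78, 0.15, -0.3, -17.89]
[0.27, 0.14, 1.78, 0.06, -0.31, -11.89]
```

Call:
move_arm(motion=[0.1, 0.1, 0.3, 0, -0.1, -6, 1, 0.1, 0.1, 0.3, 0, -0.1, -6, 1, 0.1, 0.1, 0.3, 0, -0.1, -6, 1, 0.1, 0.1, 0.3, 0.1, -0.2, -9, 1, 0.1, 0.1, 0.3, 0.1, -0.2, -9, 1, 0.2, 0.1, 0.8, 0.1, -0.3, -15, 1, 0.2, 0.1, 0.8, 0.1, -0.3, -15, 1, 0.2, 0.1, 0.8, 0.1, -0.3, -15, 1, 0.2, 0.1, 0.8, 0.1, -0.3, -15, 1, 0.2, 0.1, 0.8, 0.1, -0.3, -17.9, 1, 0.25, 0.15, 1.2, 0.1, -0.3, -17.9, 1, 0.25, 0.15, 1.4, 0.1, -0.3, -17.9, 1, 0.25, 0.15, 1.4, 0.1, -0.3, -17.9, 1, 0.25, 0.15, 1.4, 0.1, -0.3, -17.9, 1])

```text
time_s: 13.87
tcp_pos: [0.4581, -0.2381, 0.1543]
ee_rot: [[-0.788, -0.534, 0.306], [-0.615, 0.684, -0.392], [-0.0, -0.497, -0.868]]
wrist_force: [-0.4, 0.7, -3.0]
gripper_width: 0.36
```

```bash
cat > look.py <<'E'
import sys
from h import *
t=sys.argv[1]
s=r.sense();print(s["time_s"],s["tcp_pos"],s["wrist_force"],s["gripper_width"]*87,s["joints"].round(1))
R,n=nipR(-52.2);print("z err",np.degrees(np.arcsin(np.clip(np.linalg.norm(np.cross(s["ee_rot"][:,2],-n)),0,1))))
d=s["tcp_pos"]-SEAT;print("axial mouth",d@n-.0163,"lateral tool",s["ee_rot"].T@(d-(d@n)*n))
np.save(f"T{t}.npy",np.array(imaging.camera_params("wrist")["world_from_camera"]))
cv2.imwrite(f"pics/w{t}.png",imaging.capture("wrist"))
a=imaging.capture("scene");b=imaging.capture("side");cv2.imwrite(f"pics/scene{t}.png",a);cv2.imwrite(f"pics/side{t}.png",b)
cv2.imwrite(f"pics/a{t}.png",cv2.resize(a[200:320,90:210],None,fx=5,fy=5,interpolation=cv2.INTER_CUBIC))
cv2.imwrite(f"pics/b{t}.png",cv2.resize(b[70:170,320:440],None,fx=5,fy=5,interpolation=cv2.INTER_CUBIC))
E
python3 look.py 11
```

```text
13.8667 [ 0.45813743 -0.23806902  0.15433879] [-0.37711535  0.67811466 -2.98885154] 31.297237408298315 [  -4.8    1.2  -55.5   62.1  -24.4 -103. ]
z err 0.21834587875701977
axial mouth 0.07479275067386451 lateral tool [-9.29947963e-05 -9.00545445e-04 -2.79263909e-06]
```

View pics/w11.png

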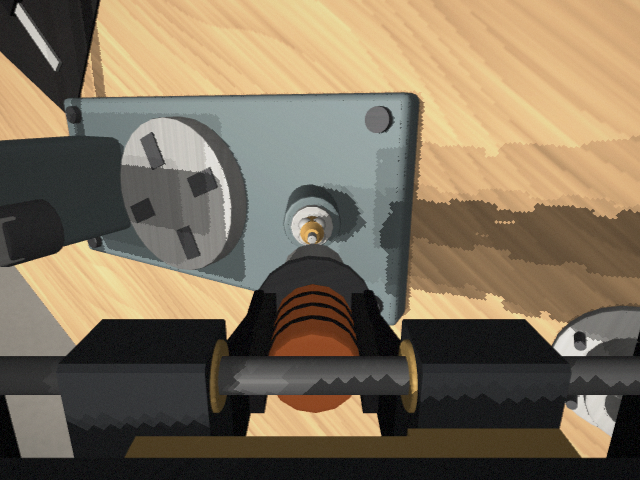

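View pics/a11.png

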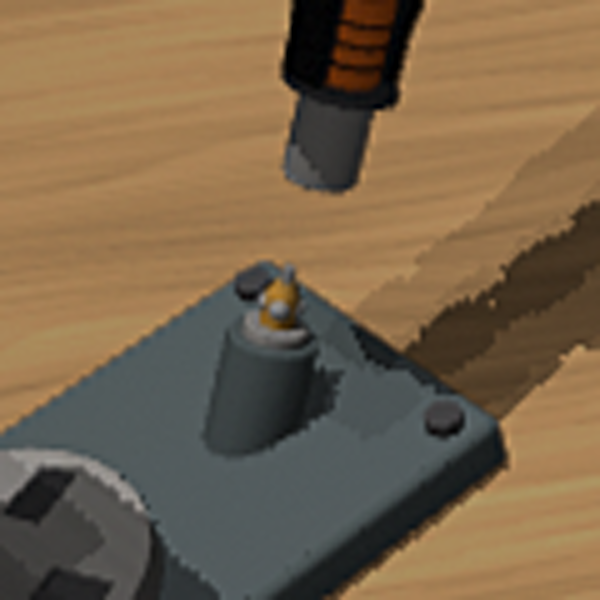

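View pics/b11.png

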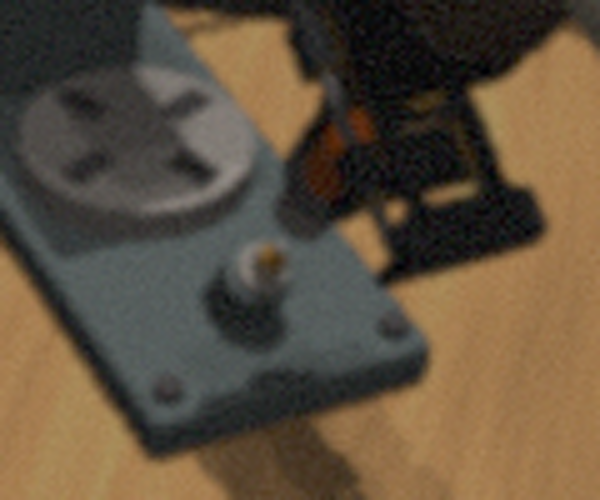

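Run:
```python
from h import *
s=r.sense();z=s["ee_rot"][:,2];t=s["tcp_pos"]
for nme,o in (("scene",(90,200)),("side",(320,70))):
    f=lambda X:((proj(P[nme],X)-o)*5).round(0)
    print(nme,"mouth",f(t+.0163*z),"flange",f(t-.0287*z),"top",f(t-.0757*z))
    for S in (SEAT,): 
        R,n=nipR(-52.2); print(" seat",f(S),"pin",f(S+.03*n))
    a,b=f(t+.0163*z),f(t+.0163*z+.01*s["ee_rot"][:,0]);print("10mm toolx",b-a,"tooly",f(t+.0163*z+.01*s["ee_rot"][:,1])-a)
```

```text
scene mouth [313. 174.] flange [334.  83.] top [357. -14.]
 seat [279. 319.] pin [293. 262.]
10mm toolx [-14. -10.] tooly [18. -2.]
side mouth [298. 213.] flange [326. 177.] top [356. 137.]
 seat [258. 270.] pin [274. 249.]
10mm toolx [17. -4.] tooly [ 6. 17.]
```

Run:
```python
from h import *
im=cv2.imread("pics/w11.png");cv2.imwrite("pics/w11c.png",cv2.resize(im[180:340,220:400],None,fx=4,fy=4,interpolation=cv2.INTER_CUBIC))
s=r.sense();z=s["ee_rot"][:,2];t=s["tcp_pos"];p=imaging.camera_params("wrist")
f=lambda X:((proj(p,X)-[220,180])*4).round(0)
R,n=nipR(-52.2)
print("mouth",f(t+.0163*z),"flange",f(t-.0337*z),"top",f(t-.0757*z),"seat",f(SEAT),"pin",f(SEAT+.03*n),"shank15",f(SEAT+.015*n))
print(f(SEAT+.01*s["ee_rot"][:,0])-f(SEAT),f(SEAT+.01*s["ee_rot"][:,1])-f(SEAT))
```

```text
mouth [362. 363.] flange [360. 539.] top [357. 779.] seat [372. 196.] pin [372. 250.] shank15 [372. 222.]
[ -1. -55.] [56.  0.]
```

View pics/w11c.png

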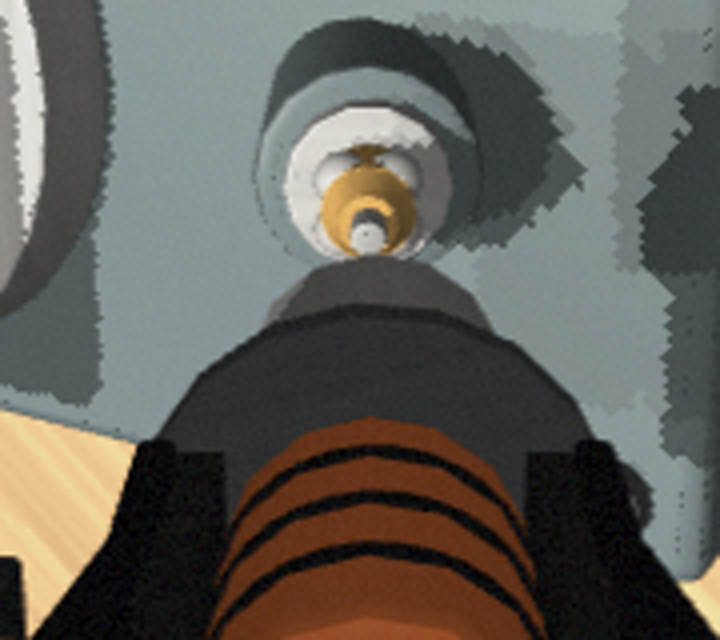

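Run:
```python
from h import *
s=r.sense();z=s["ee_rot"][:,2];x=s["ee_rot"][:,0];t=s["tcp_pos"];p=imaging.camera_params("wrist")
f=lambda X:((proj(p,X)-[220,180])*4).round(0)
print("mouth rim +x",f(t+.0163*z+.017*x),"flange bottom rim",f(t-.0287*z+.026*x),"flange top rim",f(t-.0337*z+.026*x),"grip top rim",f(t-.0757*z+.016*x), "top -x",f(t-.0757*z-.016*x))
print("rows per mm at mouth", (f(t+.0163*z+.027*x)-f(t+.0163*z+.017*x))/10,(f(t-.0287*z+.036*x)-f(t-.0287*z+.026*x))/10)
```

```text
mouth rim +x [362. 242.] flange bottom rim [359. 291.] flange top rim [359. 307.] grip top rim [356. 606.] top -x [357. 940.]
rows per mm at mouth [-0.1 -7.4] [ 0.  -9.3]
```

Call:
move_arm(motion=[0.02, -0.02, 0.4, 0, 0, 0, 1, 0.03, -0.02, 0.7, 0, 0, 0, 1, 0.03, -0.02, 0.9, 0, 0, 0, 1, 0.03, -0.02, 0.93, 0, 0, 0, 1, 0.03, -0.02, 0.93, 0, 0, 0, 1])

```text
time_s: 14.43
tcp_pos: [0.4695, -0.2541, 0.1234]
ee_rot: [[-0.79, -0.53, 0.307], [-0.613, 0.686, -0.392], [-0.003, -0.498, -0.867]]
wrist_force: [-0.5, 0.5, -2.1]
gripper_width: 0.363
```

```bash
python3 look.py 12
python3 - <<'E'
from h import *
im=cv2.imread("pics/w12.png");cv2.imwrite("pics/w12c.png",cv2.resize(im[180:340,220:400],None,fx=4,fy=4,interpolation=cv2.INTER_CUBIC))
a=cv2.imread("pics/scene12.png");b=cv2.imread("pics/side12.png")
cv2.imwrite("pics/a12.png",cv2.resize(a[215:295,110:200],None,fx=8,fy=8,interpolation=cv2.INTER_CUBIC))
cv2.imwrite("pics/b12.png",cv2.resize(b[85:155,335:425],None,fx=8,fy=8,interpolation=cv2.INTER_CUBIC))
E
```

```text
14.4333 [ 0.46951381 -0.25414814  0.12335038] [-0.51104468  0.51841404 -2.06407217] 31.618260213160422 [ -15.5    5.2  -57.9   83.3  -17.3 -115.9]
z err 0.20154673183109337
axial mouth 0.038117161061257454 lateral tool [ 7.65971556e-04 -2.44892955e-03 -7.58736674e-06]
```

View pics/w12c.png

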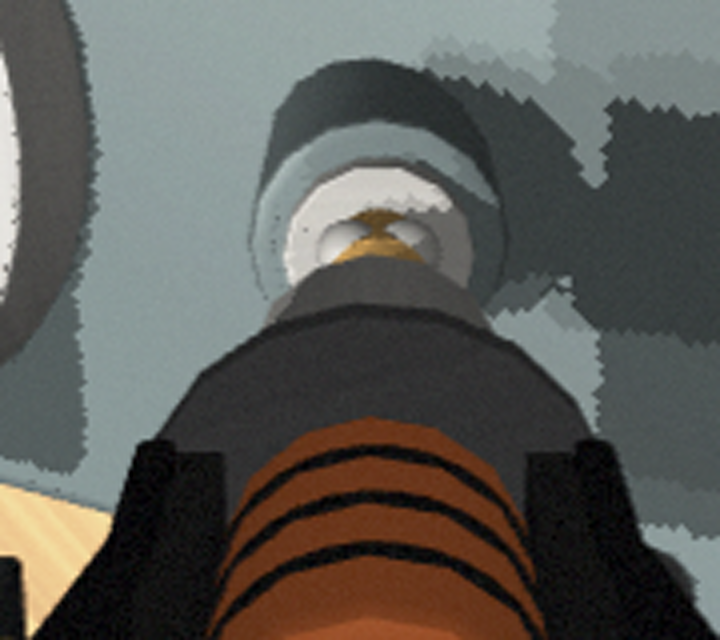

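View pics/a12.png

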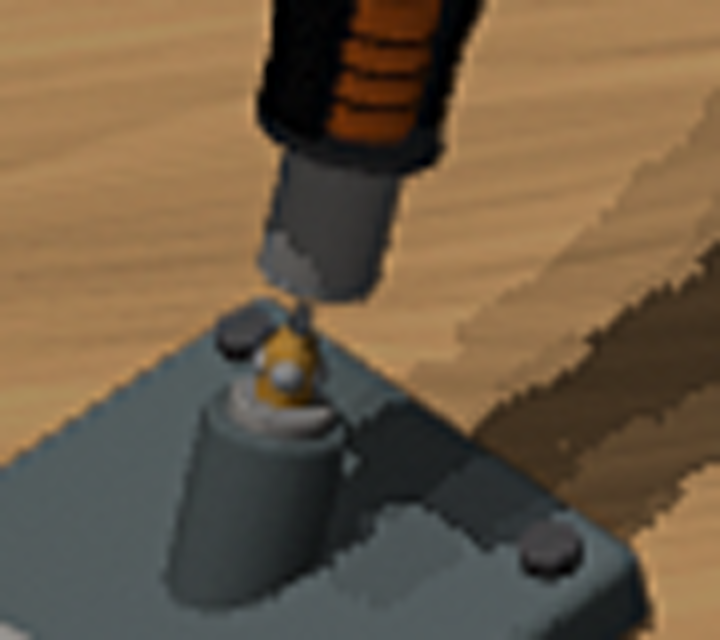

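View pics/b12.png

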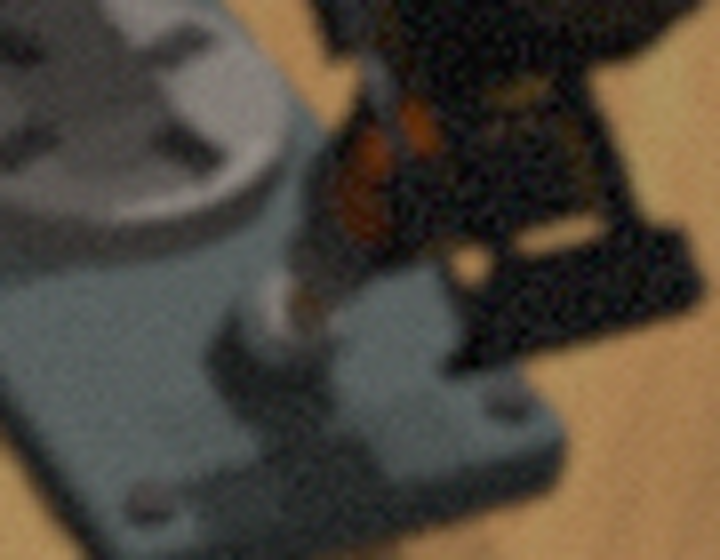

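All three close views agree that the nipple lies about 3 mm further along tool +x and is aligned in tool y. In the wrist view the nipple is at column 379 and the gun at 375–381. I'll shift 3 mm and advance.

Call:
move_arm(motion=[0.07, 0.01, 0, 0, 0, 0, 1, 0.08, 0.01, 0.05, 0, 0, 0, 1, 0.08, 0.01, 0.1, 0, 0, 0, 1, 0.08, 0.01, 0.1, 0, 0, 0, 1])

```text
time_s: 14.92
tcp_pos: [0.4689, -0.2564, 0.121]
ee_rot: [[-0.789, -0.53, 0.311], [-0.615, 0.685, -0.392], [-0.005, -0.5, -0.866]]
wrist_force: [0.7, -0.1, -1.9]
gripper_width: 0.363
```

```bash
python3 look.py 13
python3 - <<'E'
from h import *
im=cv2.imread("pics/w13.png");cv2.imwrite("pics/w13c.png",cv2.resize(im[180:340,220:400],None,fx=4,fy=4,interpolation=cv2.INTER_CUBIC))
a=cv2.imread("pics/scene13.png");b=cv2.imread("pics/side13.png")
cv2.imwrite("pics/ab13.png",np.vstack([cv2.resize(q,None,fx=8,fy=8,interpolation=cv2.INTER_CUBIC)[:300] for q in (a[240:280,125:175],)]+[cv2.resize(b[105:142,350:400],None,fx=8,fy=8,interpolation=cv2.INTER_CUBIC)]))
E
```

```text
14.9167 [ 0.46892421 -0.25638109  0.12100166] [ 0.69094769 -0.08920492 -1.94825913] 31.538943057062593 [ -17.5    5.4  -58.2   87.1  -16.3 -117.9]
z err 0.30893527910638274
axial mouth 0.035381612046284885 lateral tool [ 2.60335216e-03 -2.48996822e-03 -1.47337405e-05]
```

View pics/ab13.png

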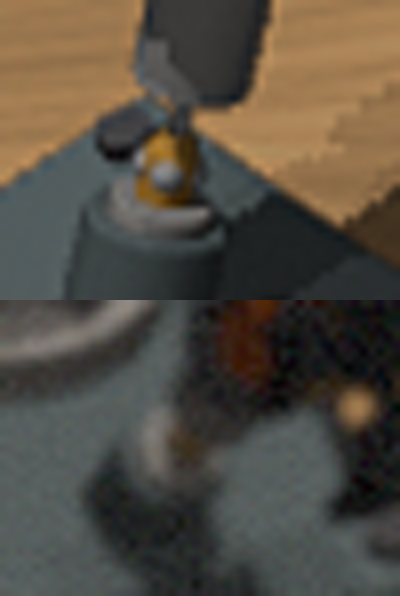

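View pics/w13c.png

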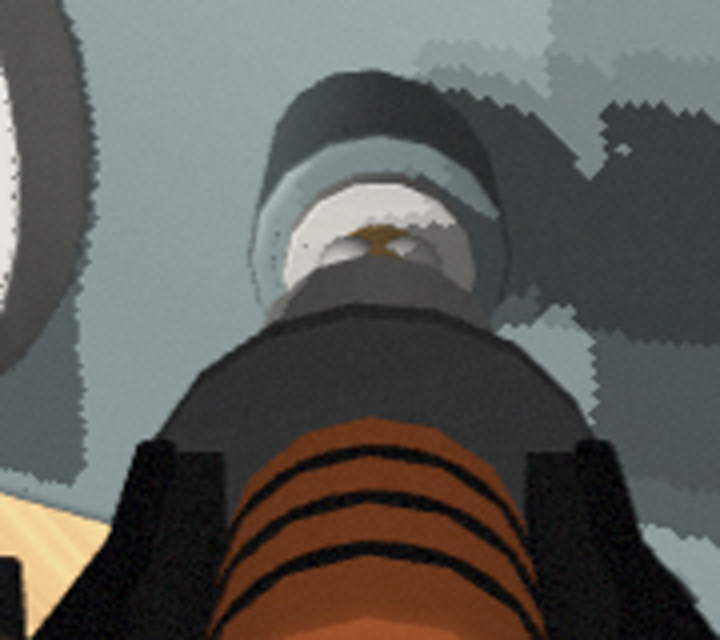

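Call:
move_arm(motion=[0.05, 0.01, 0.05, 0, 0, 0, 1, 0.06, 0.01, 0.1, 0, 0, 0, 1, 0.07, 0.01, 0.15, 0, 0, 0, 1, 0.07, 0.01, 0.2, 0, 0, 0, 1, 0.07, 0.01, 0.2, 0, 0, 0, 1])

```text
time_s: 15.48
tcp_pos: [0.469, -0.2611, 0.1138]
ee_rot: [[-0.789, -0.53, 0.31], [-0.614, 0.685, -0.392], [-0.005, -0.5, -0.866]]
wrist_force: [-0.2, -0.6, -2.9]
gripper_width: 0.358
```

```bash
python3 look.py 14
python3 - <<'E'
from h import *
im=cv2.imread("pics/w14.png")
a=cv2.imread("pics/scene14.png");b=cv2.imread("pics/side14.png")
cv2.imwrite("pics/ab14.png",np.hstack([cv2.resize(a[225:285,120:180],None,fx=6,fy=6,interpolation=cv2.INTER_CUBIC),cv2.resize(im[220:280,270:330],None,fx=6,fy=6,interpolation=cv2.INTER_CUBIC)]))
E
```

```text
15.4833 [ 0.46896829 -0.26108228  0.1138475 ] [-0.24140121 -0.63092269 -2.86157493] 31.10560343975296 [ -21.2    6.1  -58.6   94.4  -14.7 -122. ]
z err 0.29950200432913066
axial mouth 0.02731508770812913 lateral tool [ 5.44964014e-03 -2.15646933e-03 -2.92782379e-05]
```

View pics/ab14.png

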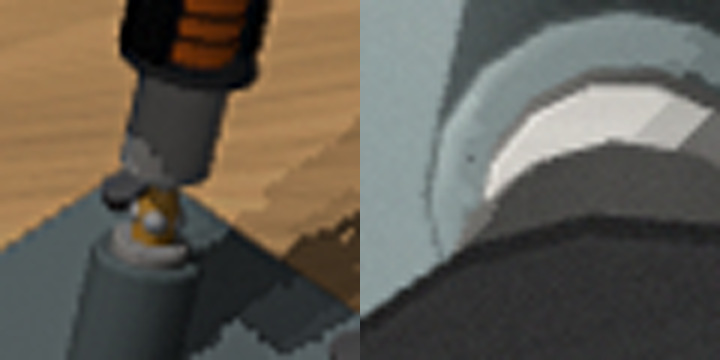

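Alignment looks good: the mouth is over the nose in the scene view and centred in the wrist view. But joint 4 (94°, limit 117.6°) and joint 5 (-14.7°, limit -9.1°) are closing on their limits. I'll fit a quick kinematic model to the logged poses to see whether the insertion stays in range.

```bash
cat > kin.py <<'E'
import numpy as np
from scipy.optimize import least_squares
from scipy.spatial.transform import Rotation as Ro
D=[([-60.984,22.082,.3975,-.0197,-68.410,-14.817],[.15319,-.60541,.18740]),
([-5.3127,2.0139,-16.7165,-.1151,-71.2024,-63.2798],[.40307,-.19732,.24864]),
([39.69963,12.32368,-24.09262,-.03632,-53.50481,-101.30497],[.456205,.171276,.121239]),
([37.27657,28.35680,-7.86565,.0089,-53.90275,-98.7917],[.580493,.240964,.067724]),
([3.89882,-3.98089,-47.88909,41.58406,-37.23267,-177.40792],[.44318,-.22676,.208768]),
([-4.8,1.2,-55.5,62.1,-24.4,-103.0],[.45814,-.23807,.15434]),
([-15.5,5.2,-57.9,83.3,-17.3,-115.9],[.46951,-.25415,.12335]),
([-17.5,5.4,-58.2,87.1,-16.3,-117.9],[.46892,-.25638,.1210]),
([-21.2,6.1,-58.6,94.4,-14.7,-122.],[.46897,-.26108,.11385])]
def E(ax,a): return Ro.from_euler(ax,a,degrees=True)
def fk(q,P,s4=1,s6=1):
    a0,h,L2,e2,L3,e3,w,d,y=P
    A=E('z',q[0]); p=A.apply([a0,y,h])
    B=A*E('y',q[1]); p=p+B.apply([e2,0,L2])          # upper arm (z up at j2=0)
    C=A*E('y',q[1]-q[2]); p=p+C.apply([L3,0,e3])      # forearm along x
    Dm=C*E('x',s4*q[3]); G=Dm*E('y',-q[4]); p=p+G.apply([d,0,w])
    return p,G.apply([1,0,0]),G
if __name__=="__main__":
    for s4 in (1,-1):
        f=lambda P:np.concatenate([fk(q,P,s4)[0]-t for q,t in D])
        s=least_squares(f,[0,.27,.3,.05,.3,0,.07,.3,0],loss='soft_l1',f_scale=.003)
        print(s4,s.cost,np.abs(f(s.x)).max(),s.x.round(4)); print(fk(D[-1][0],s.x,s4)[1])
E
python3 kin.py
```

```text
1 0.0013742197580539905 0.05815600613397262 [ 0.198  -0.5238  0.3808  0.2415  0.0376  0.1789 -0.1201 -0.2492 -0.1595]
[ 0.49329844  0.08003788 -0.86617007]
-1 0.0012523430946331216 0.07805558981461569 [-0.0154  0.217   0.496   0.0794  0.149   0.0618  0.1732  0.5063 -0.1472]
[ 0.31030914 -0.39173672 -0.86617007]
```

```bash
cat > kin2.py <<'E'
from kin import *
def rots(q):
    A=E('z',q[0]);B=A*E('y',q[1]);C=A*E('y',q[1]-q[2]);Dm=C*E('x',-q[3]);G=Dm*E('y',-q[4]);return A,B,C,Dm,G
def M(q):
    A,B,C,Dm,G=[x.as_matrix() for x in rots(q)]
    return np.c_[A[:,[0]],A[:,[1]],A[:,[2]],B[:,[0]],B[:,[2]],C[:,[0]],C[:,[2]],Dm[:,[1]],Dm[:,[2]],G[:,[0]],G[:,[2]]]
lam=1e-3
AA=np.vstack([M(q) for q,t in D]);bb=np.concatenate([t for q,t in D])
X=np.linalg.lstsq(np.vstack([AA,lam*np.eye(11)]),np.r_[bb,np.zeros(11)],rcond=None)[0]
if __name__=="__main__":
    print(X.round(4));print((AA@X-bb).reshape(-1,3).round(4)); print(np.linalg.svd(AA)[1])
    from h import r
    s=r.sense();print(M(s["joints"])@X-s["tcp_pos"], rots(s["joints"])[4].apply([1,0,0])-s["ee_rot"][:,2])
E
python3 kin2.py
```

```text
[-9.000e-04  3.000e-04  1.593e-01 -4.000e-04  5.648e-01  4.224e-01
  1.500e-03 -1.601e-01 -1.300e-03  3.393e-01  7.000e-04]
[[ 0.     -0.      0.0001]
 [ 0.     -0.     -0.    ]
 [-0.     -0.     -0.0001]
 [-0.     -0.     -0.    ]
 [-0.0002  0.0001 -0.0001]
 [ 0.0002 -0.0002  0.0004]
 [-0.0001  0.0002 -0.0001]
 [ 0.0004 -0.0002 -0.0001]
 [-0.0004  0.0001 -0.    ]]
[6.14226969 5.83599346 4.33726283 2.01849873 1.64988736 1.13813992
 0.34459276 0.31355954 0.23915152 0.18613576 0.03350995]
[ 6.42610385e-05  2.02753412e-05 -6.72662214e-05] [-1.11022302e-16  1.11022302e-16  0.00000000e+00]
```

The model fits to 0.4 mm. Now I'll solve for the final seated pose, checking all branches within limits.

```bash
cat > ik.py <<'E'
from kin2 import *
lo=np.array([-179.8,-69.2,-61.2,-181.2,-171.1]);hi=np.array([179.8,118,80.6,117.6,-9.2])
def solve(p,z,seed):
    f=lambda q:np.r_[(M(q)@X-p)*10,rots(q)[4].apply([1,0,0])-z]
    s=least_squares(f,np.clip(seed,lo+.5,hi-.5),bounds=(lo,hi));return s.x,np.abs(s.fun[:3]).max()*100,np.degrees(np.linalg.norm(s.fun[3:]))
def allsol(p,z,n=60,seed=0):
    g=np.random.default_rng(seed);out=[]
    for _ in range(n):
        q,ep,ez=solve(p,z,g.uniform(lo,hi))
        if ep<.5 and ez<.1 and not any(np.abs(q-o).max()<1 for o in out): out.append(q)
    return out
E
python3 - <<'E'
from ik import *
from h import r
s=r.sense();z=s["ee_rot"][:,2];t=s["tcp_pos"]
for k in (0,.01,.02,.0273,.031):
    q,ep,ez=solve(t+k*z,z,s["joints"][:5]);print(k,q.round(1),ep.round(2),"mm",ez.round(2),"deg")
for k in (-.0,.0273): print("all",k,[a.round(1).tolist() for a in allsol(t+k*z,z)])
E
```

```text
0 [-21.1   6.1 -58.5  94.2 -14.7] 0.0 mm 0.0 deg
0.01 [-25.    7.3 -58.4 102.8 -13.3] 0.0 mm 0.0 deg
0.02 [-28.7   8.6 -57.9 111.4 -12.1] 0.0 mm 0.0 deg
0.0273 [-31.1   9.5 -57.4 117.3 -11.4] 0.0 mm 0.0 deg
0.031 [-31.2  10.  -57.2 117.6 -11.5] 0.07 mm 0.25 deg
all -0.0 [[-21.1, 6.1, -58.5, 94.2, -14.7]]
all 0.0273 [[-31.1, 9.5, -57.4, 117.3, -11.4]]
```

Run:
```python
from ik import *
from h import r
s=r.sense();R=s["ee_rot"];t=s["tcp_pos"];z0=R[:,2];m=t+z0*.0163
for k in (.0273,.033):
  for th in (0,1,1.5,2):
    for ang in range(0,360,45) if th else (0,):
        a=np.radians(ang);ax=R@np.array([np.cos(a),np.sin(a),0]);z=Ro.from_rotvec(ax*np.radians(th)).apply(z0)
        mm=m+z0*k; q,ep,ez=solve(mm-.0163*z,z,s["joints"][:5]); 
        if th in(0,1.5,) : print(k,th,ang,q.round(1),ep.round(2),ez.round(2))
```

```text
0.0273 0 0 [-31.1   9.5 -57.4 117.3 -11.4] 0.0 0.0
0.0273 1.5 0 [-30.3   9.6 -57.6 117.6 -12.9] 0.28 1.02
0.0273 1.5 45 [-29.9   9.7 -57.7 117.3 -13.5] 0.0 0.0
0.0273 1.5 90 [-26.2   9.8 -57.7 107.7 -14.4] 0.0 0.0
0.0273 1.5 135 [-25.    9.8 -57.4 102.5 -13.8] 0.0 0.0
0.0273 1.5 180 [-27.    9.6 -57.3 105.4 -11.8] 0.0 0.0
0.0273 1.5 225 [-32.2   9.3 -57.  117.   -9.3] 0.0 0.0
0.0273 1.5 270 [-32.1   9.3 -57.1 117.6  -9.7] 0.28 1.01
0.0273 1.5 315 [-31.2   9.5 -57.4 117.6 -11.3] 0.4 1.46
0.033 0 0 [-31.2  10.3 -57.1 117.6 -11.6] 0.11 0.4
0.033 1.5 0 [-30.3  10.4 -57.3 117.6 -13.1] 0.39 1.45
0.033 1.5 45 [-30.   10.5 -57.4 117.6 -13.7] 0.11 0.4
0.033 1.5 90 [-27.9  10.6 -57.4 111.7 -14. ] 0.0 0.0
0.033 1.5 135 [-26.8  10.5 -57.2 106.9 -13.2] 0.0 0.0
0.033 1.5 180 [-29.   10.3 -57.  110.2 -11.2] 0.0 0.0
0.033 1.5 225 [-32.4  10.1 -56.7 117.6  -9.4] 0.1 0.38
0.033 1.5 270 [-32.   10.1 -56.8 117.6 -10. ] 0.39 1.43
0.033 1.5 315 [-31.2  10.2 -57.1 117.6 -11.5] 0.51 1.88
```

Only one branch exists, and the seated pose is right at joint 4's limit (117.3°). A 1.2° tilt, well inside the fit's slack, brings joint 4 to about 105°, so I'll blend that in while advancing with force checks.

Call:
move_arm(motion=[0, 0, 0.05, -0.03, 0.1, 0, 1, 0, 0, 0.1, -0.06, 0.2, 0, 1, 0, 0, 0.15, -0.08, 0.24, 0, 1, 0, 0, 0.2, -0.08, 0.24, 0, 1, 0, 0, 0.25, -0.08, 0.24, 0, 1, 0, 0, 0.25, -0.08, 0.24, 0, 1])

```text
time_s: 16.13
tcp_pos: [0.4722, -0.2648, 0.1052]
ee_rot: [[-0.795, -0.532, 0.29], [-0.606, 0.688, -0.399], [0.013, -0.494, -0.87]]
wrist_force: [0.3, 0.6, -2.6]
gripper_width: 0.36
```

```bash
python3 look.py 15
python3 - <<'E'
from h import *
im=cv2.imread("pics/w15.png")
a=cv2.imread("pics/scene15.png");b=cv2.imread("pics/side15.png")
cv2.imwrite("pics/ab15.png",np.hstack([cv2.resize(a[225:285,120:180],None,fx=6,fy=6,interpolation=cv2.INTER_CUBIC),cv2.resize(im[220:280,270:330],None,fx=6,fy=6,interpolation=cv2.INTER_CUBIC)]))
E
```

```text
16.1333 [ 0.47224545 -0.26482432  0.10520841] [ 0.26284455  0.57042892 -2.57657571] 31.292108017915982 [ -20.5    7.7  -58.    93.7  -15.8 -122.2]
z err 0.9823089370323848
axial mouth 0.017350725102086646 lateral tool [ 5.15382687e-03 -2.13579259e-03  6.39263945e-05]
```

View pics/ab15.png

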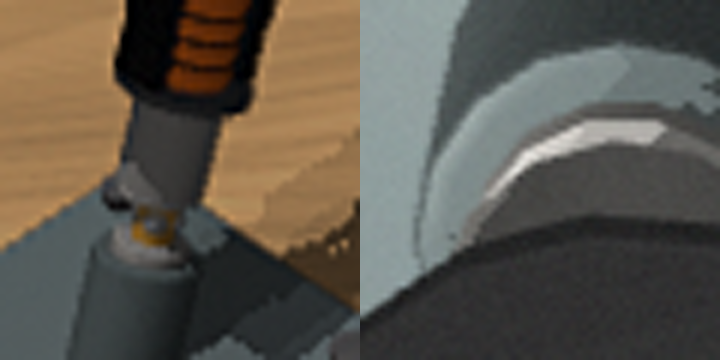

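The mouth is over the nose with no contact force and well centred. Continuing to the balls.

Call:
move_arm(motion=[0, 0, 0.05, 0, 0, 0, 1, 0, 0, 0.1, 0, 0, 0, 1, 0, 0, 0.15, 0, 0, 0, 1, 0, 0, 0.15, 0, 0, 0, 1])

```text
time_s: 16.62
tcp_pos: [0.4749, -0.2664, 0.1007]
ee_rot: [[-0.794, -0.533, 0.293], [-0.608, 0.687, -0.398], [0.011, -0.494, -0.87]]
wrist_force: [0.6, 3.5, -0.1]
gripper_width: 0.362
```

```bash
python3 look.py 16
```

```text
16.6167 [ 0.4749423  -0.26640122  0.10070894] [ 0.58302229  3.52885141 -0.10702964] 31.48036903313665 [ -22.6    8.4  -57.9   98.3  -14.9 -125. ]
z err 0.8187388186321264
axial mouth 0.01200460555652946 lateral tool [ 3.99101611e-03 -2.39317047e-03  3.22713095e-05]
```

Call:
move_arm(motion=[-0.02, 0, 0.05, 0, 0, 0, 1, -0.02, 0, 0.1, 0, 0, 0, 1, -0.02, 0, 0.15, 0, 0, 0, 1, -0.02, 0, 0.15, 0, 0, 0, 1])

```text
time_s: 17.1
tcp_pos: [0.4768, -0.2684, 0.0953]
ee_rot: [[-0.794, -0.533, 0.292], [-0.607, 0.687, -0.398], [0.011, -0.494, -0.87]]
wrist_force: [1.6, 1.9, -2.7]
gripper_width: 0.359
```

```bash
python3 look.py 17
```

```text
17.1 [ 0.47684344 -0.268426    0.09532534] [ 1.60762341  1.92242247 -2.68330824] 31.270031106435116 [ -24.4    9.1  -57.8  102.7  -14.4 -127.8]
z err 0.8715183332064096
axial mouth 0.005959714717482471 lateral tool [ 3.72913628e-03 -2.09721614e-03  3.47004386e-05]
```

Call:
move_arm(motion=[0, 0, 0.05, 0, 0, 0, 1, 0, 0, 0.1, 0, 0, 0, 1, 0, 0, 0.1, 0, 0, 0, 1])

```text
time_s: 17.5
tcp_pos: [0.4781, -0.2702, 0.0915]
ee_rot: [[-0.795, -0.533, 0.291], [-0.607, 0.688, -0.398], [0.012, -0.493, -0.87]]
wrist_force: [4.0, 1.0, -4.4]
gripper_width: 0.359
```

```bash
python3 look.py 18
python3 - <<'E'
from h import *
im=cv2.imread("pics/w18.png")
a=cv2.imread("pics/scene18.png");b=cv2.imread("pics/side18.png")
cv2.imwrite("pics/ab18.png",np.hstack([cv2.resize(a[225:285,120:180],None,fx=6,fy=6,interpolation=cv2.INTER_CUBIC),cv2.resize(im[220:280,270:330],None,fx=6,fy=6,interpolation=cv2.INTER_CUBIC)]))
E
```

```text
17.5 [ 0.47812467 -0.27021313  0.09148392] [ 3.98273037  0.95753143 -4.37152231] 31.263613877524 [ -25.7    9.7  -57.6  105.7  -13.9 -129.7]
z err 0.9095244108541696
axial mouth 0.0015342534190113527 lateral tool [ 3.81154716e-03 -2.08054848e-03  3.59994588e-05]
```

View pics/ab18.png

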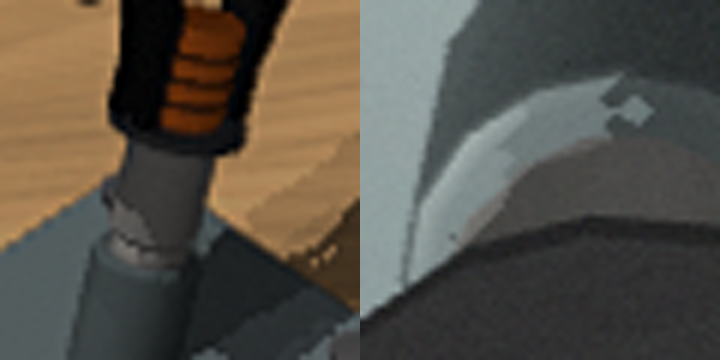

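Call:
move_arm(motion=[-0.02, 0, 0.05, 0, 0, 0, 1, -0.03, 0, 0.1, 0, 0, 0, 1, -0.03, 0, 0.1, 0, 0, 0, 1])

```text
time_s: 17.9
tcp_pos: [0.48, -0.2712, 0.0897]
ee_rot: [[-0.795, -0.532, 0.293], [-0.607, 0.686, -0.401], [0.012, -0.496, -0.868]]
wrist_force: [-6.4, 7.3, 11.3]
gripper_width: 0.362
```

```bash
cat >> look.py <<'E'
F=s["wrist_force"]-np.array([0,0,-2.6]);print("F tool",s["ee_rot"].T@F,"M tool",s["ee_rot"].T@s["moment"])
im=cv2.imread(f"pics/w{t}.png")
cv2.imwrite(f"pics/ab{t}.png",np.hstack([cv2.resize(a[225:285,120:180],None,fx=6,fy=6,interpolation=cv2.INTER_CUBIC),cv2.resize(im[220:280,270:330],None,fx=6,fy=6,interpolation=cv2.INTER_CUBIC)]))
E
python3 look.py 19
```

```text
17.9 [ 0.48000201 -0.27118038  0.08968756] [-6.38883959  7.33109219 11.25038999] 31.525799688219454 [ -26.7   10.   -57.4  108.4  -13.8 -131.5]
z err 0.8290969744759683
axial mouth -0.000978894397656884 lateral tool [ 2.92087657e-03 -2.83976752e-03  2.79485947e-05]
F tool [  0.78808198   1.55560517 -16.83313715] M tool [-2.22647791  0.40393485 -0.00570599]
```

View pics/ab19.png

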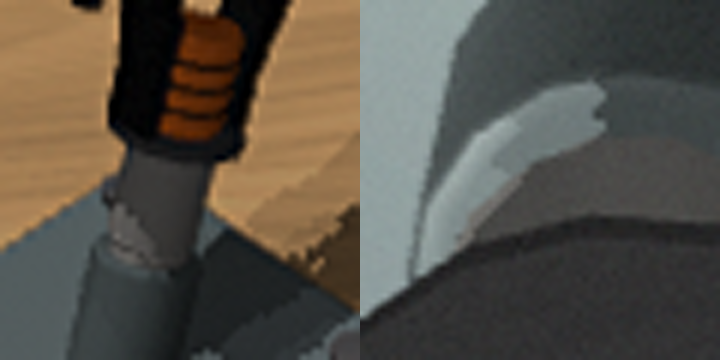

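Axial push is 17 N now, so I'll check whether it's stiff against the seat.

Call:
move_arm(motion=[0, 0, 0.05, 0, 0, 0, 1, 0, 0, 0.1, 0, 0, 0, 1, 0, 0, 0.1, 0, 0, 0, 1])

```text
time_s: 18.3
tcp_pos: [0.4802, -0.2714, 0.0894]
ee_rot: [[-0.793, -0.531, 0.298], [-0.609, 0.683, -0.402], [0.01, -0.501, -0.866]]
wrist_force: [-22.5, 19.2, 31.2]
gripper_width: 0.362
```

```bash
python3 look.py 20
```

```text
18.3 [ 0.48023674 -0.27136335  0.08943844] [-22.50124421  19.16959801  31.16335449] 31.535750917048034 [ -27.9   10.   -57.4  111.4  -13.4 -133.3]
z err 0.6457281365473754
axial mouth -0.0013388603491519043 lateral tool [ 2.85158348e-03 -2.96094893e-03  3.42619707e-05]
F tool [  6.5144169    8.15233072 -43.6445353 ] M tool [-4.05257137  1.75924535 -0.0338798 ]
```

View pics/ab20.png

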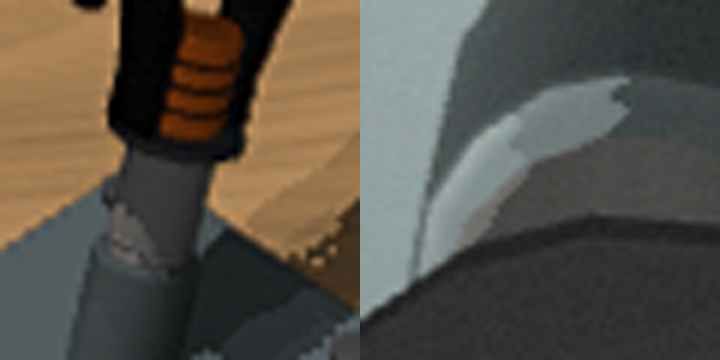

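It's a hard stop: only 0.36 mm more travel for another 27 N, so the mouth is on the collar. The force history fits: ball contact, a brief inward pull at the snap, then the spring and the seat. 44 N is more than needed, so I'll ease to a moderate hold.

Call:
move_arm(motion=[-0.01, 0, 0.07, 0, 0, 0, 1, -0.01, 0, 0.07, 0, 0, 0, 1, -0.01, 0, 0.07, 0, 0, 0, 1, -0.01, 0, 0.07, 0, 0, 0, 1, -0.01, 0, 0.07, 0, 0, 0, 1, -0.01, 0, 0.07, 0, 0, 0, 1])

```text
time_s: 18.95
tcp_pos: [0.4804, -0.2713, 0.0895]
ee_rot: [[-0.792, -0.53, 0.301], [-0.61, 0.682, -0.405], [0.009, -0.504, -0.864]]
wrist_force: [-17.4, 15.0, 24.8]
gripper_width: 0.361
```

```bash
python3 look.py 21
python3 - <<'E'
from h import *
a=cv2.imread("pics/scene21.png");c=cv2.imread("pics/scene0.png");b=cv2.imread("pics/side21.png")
cv2.imwrite("pics/cmp21.png",np.hstack([cv2.resize(q[225:290,115:175],None,fx=6,fy=6,interpolation=cv2.INTER_CUBIC) for q in (a,c)]))
cv2.imwrite("pics/sd21.png",cv2.resize(b[70:170,320:440],None,fx=5,fy=5,interpolation=cv2.INTER_CUBIC))
E
```

```text
18.95 [ 0.48035584 -0.27127221  0.08953073] [-17.40339151  14.98725979  24.82154693] 31.397844967334407 [ -28.5   10.   -57.4  113.3  -13.3 -134.6]
z err 0.6378252965784148
axial mouth -0.0012594195604380583 lateral tool [ 2.70321525e-03 -3.00657458e-03  4.16813631e-05]
F tool [  4.90808138   5.61889571 -34.98250958] M tool [-3.55139631  1.74923041 -0.04999778]
```

View pics/cmp21.png

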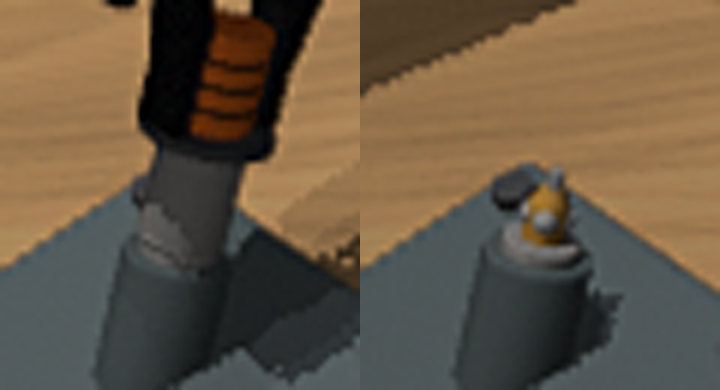

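View pics/w21.png

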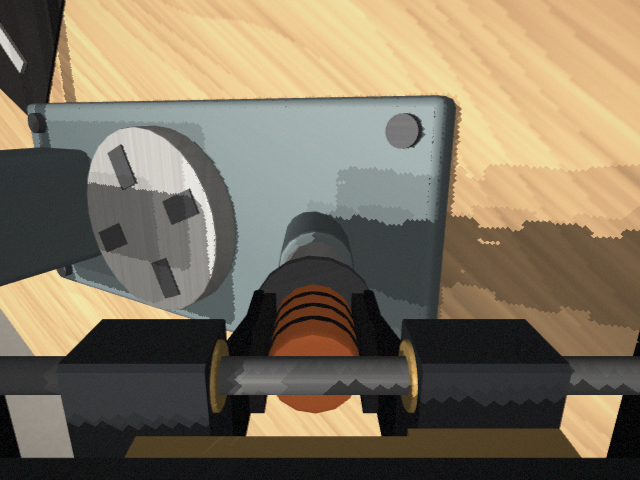

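View pics/scene21.png

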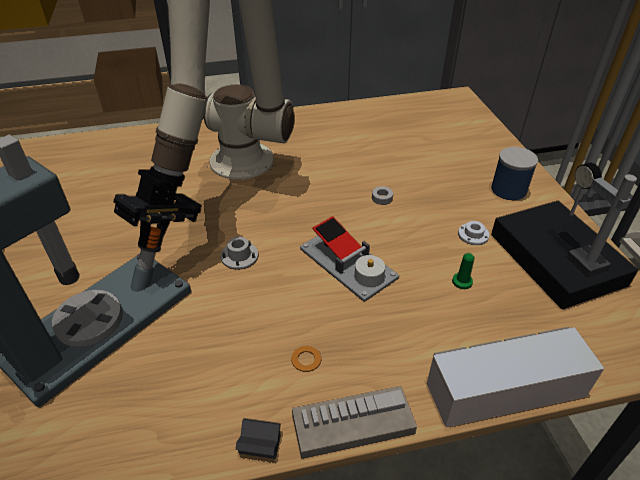

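The picture shows the nose flush on the thin collar, in line with the pillar, and the bystanders untouched. One last short hold at a slightly lower push, to confirm it stays put.

Call:
move_arm(motion=[-0.01, -0.01, 0.055, 0, 0, 0, 1, -0.01, -0.01, 0.055, 0, 0, 0, 1, -0.01, -0.01, 0.055, 0, 0, 0, 1, -0.01, -0.01, 0.055, 0, 0, 0, 1, -0.01, -0.01, 0.055, 0, 0, 0, 1, -0.01, -0.01, 0.055, 0, 0, 0, 1, -0.01, -0.01, 0.055, 0, 0, 0, 1, -0.01, -0.01, 0.055, 0, 0, 0, 1, -0.01, -0.01, 0.055, 0, 0, 0, 1, -0.01, -0.01, 0.055, 0, 0, 0, 1])

```text
time_s: 19.93
tcp_pos: [0.4803, -0.2712, 0.0896]
ee_rot: [[-0.792, -0.53, 0.303], [-0.611, 0.68, -0.406], [0.009, -0.507, -0.862]]
wrist_force: [-14.6, 11.6, 20.1]
gripper_width: 0.358
```

```bash
python3 look.py 22; python3 -c "
from h import *
s=r.sense();print(s['joint_velocities'].round(2),s['joints'].round(2),s['ee_rot'].T@(s['wrist_force']+[0,0,2.6]))"
```

```text
19.9333 [ 0.48034472 -0.27123625  0.08956275] [-14.62812683  11.60460429  20.12307307] 31.12726610078092 [ -29.    10.   -57.4  114.6  -13.2 -135.4]
z err 0.6957126785221321
axial mouth -0.001214082264201062 lateral tool [ 2.69230748e-03 -2.98986298e-03  4.83591380e-05]
F tool [  4.70452362   4.13016192 -28.73667004] M tool [-3.26745047  1.41836033 -0.0543982 ]
[-0.01  0.04  0.03 -0.02  0.04  0.13] [ -29.      9.99  -57.41  114.62  -13.24 -135.4 ] [  4.27927287   5.16135779 -29.24949854]
```

Steady: 29 N axial push (above the 15 N valve spring), no joint motion, tilt error 0.7°, joints within range. Handing in.

```bash
python3 -c "
from station import r
print(r.finish_job())"
```

```text
the job is handed in; nothing more can be done
None
```

I pressed the treadle to its stop and held it there for about half a second. Then I took the gun by its orange grip, pushed it onto the tilted nipple, and handed the job in at about 20 s, still gripping and pushing. No verdict was reported.

**What the last checks showed**
- **Treadle:** the force jumped from 9 to 35 N at the stop and the plate looked level. It sprang back afterwards, with the gun still upright on the dock.
- **Seating:** the gun met a hard stop, giving only 0.4 mm for 27 N more. The last scene picture shows the mouth flush on the collar.
- **Final hold:** it was steady at about 29 N along the axis, against about 15 N from the valve spring. The gun was 0.7° off the estimated nipple axis, still gripped (31 mm opening), with the joints at rest and in range. The other parts looked untouched.

**What disagreed or was not confirmed**
- **Fingertips:** they end about 35 mm behind the reported TCP. Treadle contact, flange contact and the images all showed this, so I worked with that offset.
- **Nipple position:** my first estimate was about 4 mm off sideways, and I corrected it at close range.
- **Snap:** I did not see it directly. I inferred it from a brief inward pull just before the hard stop.
- **Push and joint limits:** the push peaked at 44 N through the fingertips before I eased it. Joint 4 ended at 114.6°, close to its 117.6° limit, so I seated the gun with a deliberate tilt of about 1°.

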